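# Square up sawn panel blanks in the corner jig

### The arm

A 6-joint arm with a two-finger parallel gripper is mounted at the origin on the work surface. World frame = base frame: x ahead of the robot, y to its left, z up, the work surface at z = 0. Lengths are in m, angles in degrees, forces in N, time in s.
With the tool pointing down it reaches from about 0.35 to 0.875 m from the base axis. Payload 4.2 kg.
Tool frame: the origin (TCP) lies midway between the tips of the shut fingers; the grasp point (between the pads) lies 19 mm behind it; z points along the fingers, y is the line along which they close (so a half turn about z gives the same grasp; the last joint's range is limited). The gripper opens to 87 mm and grips with 3 to 60 N. Pads are 19 mm wide; open, the fingers measure 117 mm over their backs; the gripper's body (75 mm by 190 mm) begins 51 mm behind the grasp point.
Start: joints at [87.525, 22.042, 0.453, 0, -68.411, -14.817], TCP at [0.186, 0.597, 0.223] pointing down, gripper open.
Joint ranges: [-179.83, 179.83], [-69.29, 118.12], [-61.27, 80.66], [-181.25, 117.63], [-171.15, -9.14], [-177.46, 177.46]. Speed limits (degrees/s): [159.86, 159.86, 180, 180, 180, 180].

### API

Orientations are given as a 3x3 rotation matrix whose columns are the frame's x, y, z axes.
In Python, from station import r, cams gives the robot as it stands.
- The arm moves only by the tool play_rows, never from a script. Its argument "commands" is text: rows parted by semicolons, each of 6 numbers parted by spaces: the shift along the world's x, y, z normalised to -1 to 1, where 1 is 30 mm, then the turn, a rotation vector about the world's x, y, z normalised to -1 to 1, where 1 is 0.15 rad. A call has 1 to 20 rows; each row shifts and turns the commanded pose from where the row before left it; what a row does not reach is not made up. A row lasts 1/10 s, in which the tool goes at most 50 mm and 8.59 degrees, less where a joint would pass 70% of its speed; a pose out of reach is approached as far as the arm can. A call with a number of a shift or a turn outside -1 to 1 is refused whole. A call with a gripper value outside its range is refused whole. "grip" is the finger opening in mm, from 0 to 87, set as the call begins (left out, the last holds). The fingers move at their own pace and stop on an object; the grip force is fixed at half the most. Time passes only in rows, so rows that do not move let the fingers close. It gives the time, the measured TCP pose, the force, the opening and the grip force at its end, in the units of the state.
- r.sense(): the state, without advancing time (a new reading comes with each control period).
- cams.capture(name): name is "side" or "top" or "wrist"; returns (picture, depth): 400x640x3 uint8, blue, green, red; 400x640 float32, m along the optical axis (not along the pixel's ray), 0 where there is no reading.
- cams.camera_info(name): a dict with "mtx" (3x3 intrinsics, pixels), "R" (3x3) and "t" (3): a world point X has camera coordinates R X + t. Camera axes: x right, y down, z forward; pixel columns grow to the right and rows downward; lengths in m; the calibration is good to about 2 mm. A picture is of the moment at which its call begins: read the wrist's pose just before it. camera_info takes no time and is no camera call; for the wrist camera it gives the pose at the moment of the call.
- r.finish_job(): hands the job in; it is judged then, once.
The state is a dict: "time_s": time; "joints": joint angles; "joint_velocities": joint speeds; "effort": joint torques, N m; "tcp_pos": TCP position; "ee_rot": TCP orientation; "wrist_force": force on the tool from outside, world axes, zero at the start; "moment": the same for the moment, N m; "gripper_width": opening from 0.0 (shut) to 1.0 (fully open); "gripper_force": force on a finger pad.
Only numpy, scipy, OpenCV 4.12 (cv2) and the standard library are available. Lean on these libraries where they do the work, as an engineer would, in place of code of your own. Each camera call takes 0.05 s, during which the arm holds its last target. There are 200 camera calls.

### The job

The first of three notched brown panel blanks already lies squared up in the corner of the steel jig on the test desk: stack the other two flat on it, each one up against both fences, with all the notches together at the open corner away from the fences. No two blanks are sawn to quite the same size, so square each one to the fences and not to the blank beneath; bring them up gently, because laminate edges chip when rammed, and leave the plain offcut and everything else on the desk where it lies.

Things in the scene. Friction and masses are not known exactly. Their poses are not given: they have to be found in the camera images.
- jig: squaring jig screwed to the desk: flat steel base 166 (x) x 142 (y) x 12 mm with two upright steel fences along its +y and +x sides; it does not move. Origin: centre of the base's underside, z up. The other two sides are open. The base top is 12 mm above the desk and the fence tops 42 mm above the desk
- jig_corner (a point): where the two fence faces would meet, on the base's top (jig x +69 mm, y +57 mm, z +12 mm); axes as the jig's. The long fence's face is the plane y = 0 of this point, the short fence's face the plane x = 0; blanks lie on the -x -y side
- long_fence: long fence, 70 x 14 mm, 30 mm above the base top, along jig x from 8 mm to 78 mm on the -x side of jig_corner, rigid. Origin: centre of its underside
- short_fence: short fence, 14 x 74 mm, 30 mm above the base top, along jig y from 8 mm to 82 mm on the -y side of jig_corner, rigid. Origin: centre of its underside
- blank_a: brown panel blank, 8 mm thick, 60-120 g, a 20 x 20 mm notch cut from its -x -y corner. +x and +y edges true; -x and -y edges sawn: each blank has its own unmeasured length (x, 115-125 mm) and width (y, 59-69 mm). Origin: underside, 60 mm in from the +x and 32 mm from the +y edge; z up. Starts loose on the jig's base, squared up within 1.2 mm of both fences, notch to the open corner
- blank_b: brown panel blank, 8 mm thick, 60-120 g, a 20 x 20 mm notch cut from its -x -y corner. +x and +y edges true; -x and -y edges sawn: each blank has its own unmeasured length (x, 115-125 mm) and width (y, 59-69 mm). Origin: underside, 60 mm in from the +x and 32 mm from the +y edge; z up. Lies flat on the desk at the start
- blank_c: brown panel blank, 8 mm thick, 60-120 g, a 20 x 20 mm notch cut from its -x -y corner. +x and +y edges true; -x and -y edges sawn: each blank has its own unmeasured length (x, 115-125 mm) and width (y, 59-69 mm). Origin: underside, 60 mm in from the +x and 32 mm from the +y edge; z up. Lies flat on the desk at the start
- blank_a_corner (a point): corner of blank_a diagonally opposite its notch (blank x +60 mm, y +32 mm, underside); axes as the blank's. This is the corner that belongs at jig_corner
- blank_b_corner (a point): corner of blank_b diagonally opposite its notch (blank x +60 mm, y +32 mm, underside); axes as the blank's. This is the corner that belongs at jig_corner
- blank_c_corner (a point): corner of blank_c diagonally opposite its notch (blank x +60 mm, y +32 mm, underside); axes as the blank's. This is the corner that belongs at jig_corner
- offcut: offcut of the same brown board, plain rectangle 80 x 50 x 8 mm without a notch, lying flat; not wanted in the stack. Origin: centre of its underside; bystander
- signal_lamp: chrome signal lamp, 29 mm across, 44 mm high, standing lens up on its narrow end. Origin: centre of its underside; bystander
- key_cap: amber bakelite key cap, 26 x 18 x 17 mm. Origin: centre of its underside; bystander
- relay_adjuster: steel relay adjuster, a flat hand tool 156 x 9 x 7 mm lying along its x. Origin: about mid-length, underside; bystander
- plug_tip_1: tinned plug tip, 40 x 9 x 9 mm, lying along its x. Origin: middle, underside; bystander
- plug_tip_2: second tinned plug tip, same as plug_tip_1; bystander
- screw_tin: round open tin of brass screws, 60 mm across, 24 mm high. Origin: centre of its underside; bystander
There are look-alikes about, which are no part of the job. Leave any green look-alike of the blank_b alone. What is shaped like the blank_c but green is not meant.

How it is judged:
By the outcome, as a careful person would: the job done as asked, in the order asked, and still so for the second after the job is handed in, with the robot touching nothing.
It also fails if it takes over 72 s, if anything falls off the work surface, if the arm or the gripper's body presses on something with over 40 N, if the wrist force passes 120 N, or if a joint passes its speed limit or range.

## Working session

There is one attempt and no reset: what is moved stays moved. The work goes in short steps, Python scripts to look and compute and a tool call to move; the robot and the scene stay as the last step left them, time stands still between calls to the robot, and variables do not carry over. Pictures are saved under pics/ and viewed, at most 10 in all, crops included, and the job is handed in when it is done.

Besides the shell and the picture viewer there is one more tool, called after ">>>" as name(argument=value, ...) on one line, values as JSON. play_rows: Moves the arm, as the interface text tells. Scaled input: -1 to 1 covers 30 mm each way for a shift and 0.15 rad each way for a turn. Its arguments: {"type":"object","properties":{"commands":{"type":"string"},"grip":{"type":"number"}},"required":["commands"]}

```bash
mkdir -p pics; ls; python3 - <<'E'
from station import r,cams
import cv2,numpy as np
s=r.sense();print(s['time_s'],s['tcp_pos'],s['ee_rot'],s['gripper_width'])
for n in('top','side'):
    p,d=cams.capture(n);cv2.imwrite(f'pics/{n}0.png',p);np.save(f'{n}0.npy',d)
    i=cams.camera_info(n);print(n,i)
E
```

```text
pics
0.0 [0.18557531 0.59619396 0.22146557] [[ 9.54749041e-01 -2.97412123e-01 -5.45059376e-04]
 [-2.97412606e-01 -9.54746765e-01 -2.08731026e-03]
 [ 1.00397700e-04  2.15496500e-03 -9.99997673e-01]] 0.9974722843704686
top {'mtx': array([[389.58367694,   0.        , 315.70421028],
       [  0.        , 389.58367694, 206.65037168],
       [  0.        ,   0.        ,   1.        ]]), 'R': array([[ 0.00329925, -0.99996604, -0.00755158],
       [-0.98381782, -0.00189297, -0.17916167],
       [ 0.17914129,  0.00802048, -0.98379066]]), 't': array([-0.08243065,  0.56702965,  1.09103266])}
side {'mtx': array([[503.51207655,   0.        , 331.65859722],
       [  0.        , 503.51207655, 200.74362251],
       [  0.        ,   0.        ,   1.        ]]), 'R': array([[ 0.99437777, -0.10566682,  0.0068833 ],
       [-0.06333562, -0.64559581, -0.76104839],
       [ 0.08486139,  0.75633364, -0.64865859]]), 't': array([-0.56383288, -0.00805065,  1.47337747])}
```

View pics/top0.png

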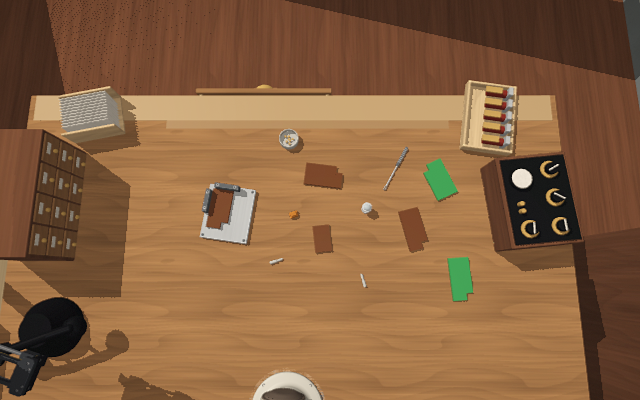

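View pics/side0.png

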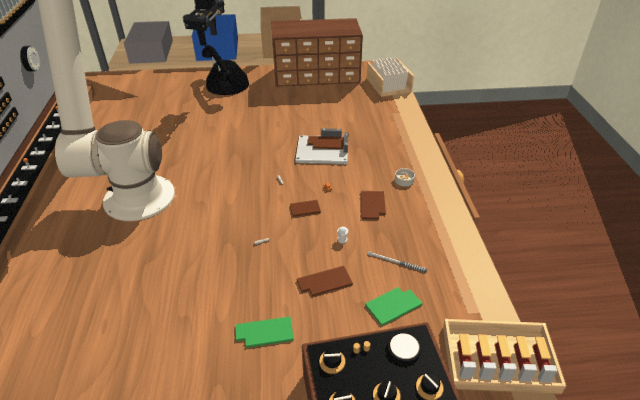

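```bash
cat > h.py <<'E'
import numpy as np,cv2
from station import r,cams
def ray(i,uv,z):
    """world point at height z seen at pixel uv"""
    R,t,K=i['R'],i['t'],i['mtx'];c=-R.T@t
    d=R.T@np.linalg.solve(K,[uv[0],uv[1],1.]);return c+d*(z-c[2])/d[2]
E
python3 - <<'E'
from h import *
p=cv2.imread('pics/top0.png');i=cams.camera_info('top')
cv2.imwrite('pics/top0c.png',cv2.resize(p[140:300,185:445],None,fx=3,fy=3,interpolation=cv2.INTER_CUBIC))
h=cv2.cvtColor(p,cv2.COLOR_BGR2HSV)
for n,b in dict(b1=(295,155,350,195),b2=(390,200,435,260),off=(308,220,338,258),a=(200,185,240,235)).items():
    x0,y0,x1,y1=b;s=p[y0:y1,x0:x1].astype(int)
    m=((s[...,2]<135)&(s[...,2]>s[...,0]+25)).astype(np.uint8)
    cs,_=cv2.findContours(m,cv2.RETR_EXTERNAL,cv2.CHAIN_APPROX_NONE);c=max(cs,key=cv2.contourArea)+[x0,y0]
    q=cv2.approxPolyDP(c,2.5,True)[:,0];print(n,cv2.contourArea(c))
    for v in q:print('  ',v,ray(i,v,.02 if n=='a' else .008)[:2].round(4))
for uv,z in (((289,139),.0),((367,208),.02),((294,214),.008),((277,261),.005),((364,280),.005),((440,180),.008)):print(uv,ray(i,uv,z)[:2].round(3))
E
```

```text
b1 777.5
   [307 163] [ 0.7129 -0.0531]
   [305 185] [ 0.6427 -0.0475]
   [341 189] [ 0.6302 -0.158 ]
   [343 175] [ 0.6745 -0.1645]
   [337 172] [ 0.6841 -0.1461]
   [338 168] [ 0.6969 -0.1493]
b2 791.5
   [416 207] [ 0.5746 -0.3852]
   [398 212] [ 0.5591 -0.3301]
   [411 252] [ 0.4385 -0.3645]
   [422 250] [ 0.4445 -0.3974]
   [421 243] [ 0.4653 -0.3954]
   [428 241] [ 0.4714 -0.4165]
off 444.0
   [329 225] [ 0.5189 -0.1209]
   [313 226] [ 0.5157 -0.0726]
   [317 254] [ 0.4318 -0.0849]
   [333 251] [ 0.4408 -0.1326]
a 727.5
   [215 188] [0.63   0.2261]
   [207 226] [0.5134 0.2443]
   [219 228] [0.5075 0.208 ]
   [221 222] [0.5256 0.2029]
   [228 220] [0.5317 0.1821]
   [233 191] [0.6207 0.1708]
(289, 139) [0.794 0.005]
(367, 208) [ 0.569 -0.235]
(294, 214) [ 0.552 -0.015]
(277, 261) [0.411 0.034]
(364, 280) [ 0.356 -0.224]
(440, 180) [ 0.659 -0.462]
```

View pics/top0c.png

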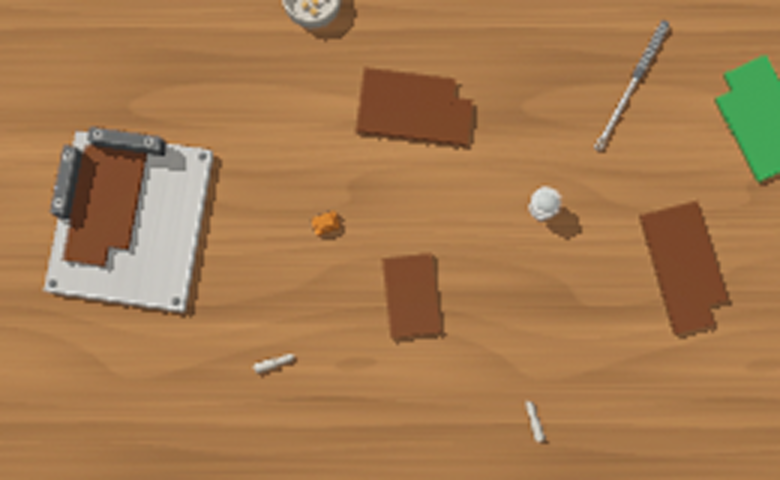

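The crop shows the brown notched blanks at crop (415,107) and (685,268), with the notch visible on each. The look-alikes are the plain offcut at (413,298) and two green ones at top-image (440,180) and (460,279). I choose the two brown notched blanks. The jig is at crop (130,220), with its fences on the +x and +y sides and yaw about -9°. Next I measure closely with the wrist camera.

```bash
python3 - <<'E'
from h import *
i=cams.camera_info('wrist');s=r.sense();E=np.array(s['ee_rot']);c=-i['R'].T@i['t']
print(i['mtx']);print('cam in tcp',E.T@(c-s['tcp_pos']));print('axes in tcp\n',(E.T@i['R'].T).round(3))
E
```

```text
[[349.7411304    0.         317.29799856]
 [  0.         349.7411304  199.07978813]
 [  0.           0.           1.        ]]
cam in tcp [ 0.07235485  0.00036195 -0.16201999]
axes in tcp
 [[-0.    -0.964 -0.268]
 [ 1.    -0.     0.001]
 [-0.001 -0.268  0.964]]
```

```bash
python3 - <<'E'
from h import *
for n,px in (('top',[(50,330),(70,325),(20,375),(40,350),(10,350),(115,342)]),('side',[(225,80),(240,80),(210,20),(205,45),(220,60)])):
    i=cams.camera_info(n);d=np.load(n+'0.npy')
    for u,v in px:
        z=d[v,u];X=i['R'].T@(np.linalg.solve(i['mtx'],[u,v,1])*z-i['t']);print(n,u,v,X.round(3))
p,d=cams.capture('wrist');cv2.imwrite('pics/w0.png',p)
E
```

```text
top 50 330 [0.227 0.603 0.133]
top 70 325 [0.239 0.56  0.121]
top 20 375 [0.165 0.52  0.334]
top 40 350 [0.166 0.67  0.065]
top 10 350 [0.209 0.565 0.31 ]
top 115 342 [0.178 0.498 0.001]
side 225 80 [0.232 0.537 0.094]
side 240 80 [0.277 0.64  0.04 ]
side 210 20 [0.208 0.556 0.308]
side 205 45 [0.179 0.547 0.224]
side 220 60 [0.215 0.613 0.137]
```

View pics/w0.png

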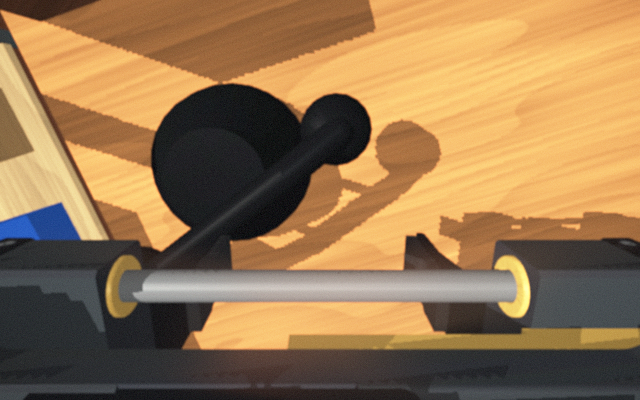

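The wrist view shows a black desk-phone-like thing (disc at (230,160), ball at (335,128)) beside the gripper. So I rise first and then go to the jig.

>>> play_rows(commands="0 0 1 0 0 0;0 0 1 0 0 0;0 0 1 0 0 0;.67 -.943 0 0 0 0;.67 -.943 0 0 0 0;.67 -.943 0 0 0 0;.67 -.943 0 0 0 0;.67 -.943 0 0 0 0;.67 -.943 -.4 0 0 0;.67 -.943 -.5 0 0 0;.67 -.943 -.5 0 0 0;.67 -.943 -.5 0 0 0;.67 -.943 -.5 0 0 0;.67 -.943 -.5 0 0 0;.67 -.943 -.5 0 0 0;.67 -.943 -.5 0 0 0;.67 -.943 -.4 0 0 0;0 0 0 0 0 0;0 0 0 0 0 0")

```text
time_s: 2.05
tcp_pos: [0.4673, 0.1999, 0.1831]
ee_rot: [[0.954, -0.299, -0.001], [-0.299, -0.954, -0.001], [-0.001, 0.001, -1.0]]
wrist_force: [-0.5, 0.6, 0.3]
gripper_width: 1.0
gripper_force: 0.0
```

```bash
python3 - <<'E'
from h import *
import pickle
i=cams.camera_info('wrist');p,d=cams.capture('wrist');cv2.imwrite('pics/w1.png',p);pickle.dump((i,p,d),open('w1.pkl','wb'))
E
```

```text
(no output)
```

View pics/w1.png

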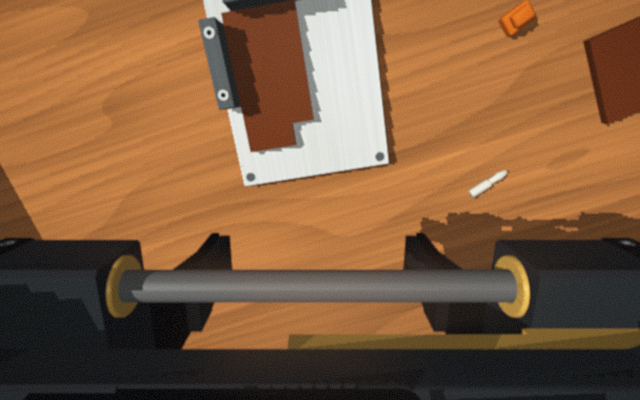

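The jig fills the upper middle, with the corner cut off near (230,0). I move 60 mm further in x and square the yaw to the jig.

>>> play_rows(commands="1 -.2 0 0 0 .5;1 -.2 0 0 0 .48;0 0 0 0 0 0;0 0 0 0 0 0;0 0 0 0 0 0")

```text
time_s: 2.6
tcp_pos: [0.5262, 0.1894, 0.1838]
ee_rot: [[0.988, -0.153, -0.0], [-0.153, -0.988, 0.0], [-0.0, -0.0, -1.0]]
wrist_force: [-0.9, -0.3, 0.0]
gripper_width: 1.005
gripper_force: 0.0
```

```bash
python3 - <<'E'
from h import *
import pickle
i=cams.camera_info('wrist');p,d=cams.capture('wrist');cv2.imwrite('pics/w2.png',p);pickle.dump((i,p,d),open('w2.pkl','wb'))
v,u=np.mgrid[:400,:640]
X=(np.linalg.inv(i['mtx'])@np.c_[u.ravel(),v.ravel(),np.ones(u.size)].T*d.ravel()-i['t'][:,None]).T@i['R']
ok=(d.ravel()>0)&(v.ravel()<225);X=X[ok]
print('desk z',np.median(X[(abs(X[:,2])<.006)][:,2]))
f=(X[:,2]>.035)&(X[:,2]<.05);F=X[f];print('fence top',len(F),np.median(F[:,2]))
m=np.zeros(d.size,np.uint8);m[np.flatnonzero(ok)[f]]=255;m=m.reshape(d.shape)
n,lab,st,ce=cv2.connectedComponentsWithStats(m)
for k in range(1,n):
    if st[k,4]<200:continue
    c=cv2.findContours((lab==k).astype(np.uint8),0,1)[0][0]
    P=np.array([ray(i,q[0],.042)[:2] for q in c],np.float32)
    b=cv2.minAreaRect(P*1000);print('fence',st[k],b,cv2.boxPoints(b).round(1).tolist())
s=p.astype(int);m=((s[...,2]<150)&(s[...,2]>s[...,0]+35)&(s[...,1]<90)).astype(np.uint8);m[225:]=0
n,lab,st,ce=cv2.connectedComponentsWithStats(m)
for k in range(1,n):
    if st[k,4]>1500:
        c=cv2.findContours((lab==k).astype(np.uint8),0,1)[0][0]
        q=cv2.approxPolyDP(c,4,True)[:,0];print('brown',st[k],[(tuple(map(int,a)),(ray(i,a,.02)[:2]*1000).round(1).tolist()) for a in q])
E
```

```text
desk z -1.0520063383485453e-05
fence top 3173 0.04196331122211246
fence [ 253   54   91   19 1698] ((630.1177978515625, 188.5745086669922), (73.33320617675781, 13.716626167297363), 81.18553161621094) [[617.7000122070312, 153.39999389648438], [631.2999877929688, 151.3000030517578], [642.5, 223.8000030517578], [629.0, 225.89999389648438]]
fence [ 228   83   23   84 1475] ((588.4014282226562, 246.15145874023438), (15.152274131774902, 69.41088104248047), 81.81488037109375) [[553.0, 243.60000610351562], [621.7000122070312, 233.6999969482422], [623.7999877929688, 248.6999969482422], [555.0999755859375, 258.6000061035156]]
brown [ 250   75   72  129 8141] [((251, 76), [628.3, 232.1]), ((258, 202), [514.1, 248.9]), ((300, 203), [506.8, 208.8]), ((300, 185), [524.5, 205.9]), ((320, 183), [523.5, 186.7]), ((319, 76), [619.1, 172.9])]
brown [ 578  134   62   91 4655] [((636, 135), [523.6, -107.6]), ((578, 148), [519.7, -55.4]), ((585, 223), [443.5, -65.5]), ((639, 212), [446.9, -117.1])]
```

View pics/w2.png

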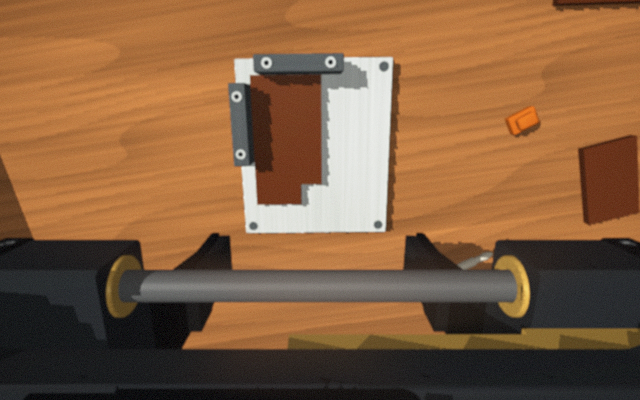

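View: short fence at (298,63), long fence at (240,124), blank_a between them with its notch at (312,195). Fence sizes and heights check out. The corner is at about (0.6298, 0.2335) with yaw about -8.4°. Next, blank b1.

>>> play_rows(commands=".467 -.633 0 0 0 -.928;.467 -.633 0 0 0 -.928;.467 -.633 0 0 0 -.928;.467 -.633 0 0 0 -.928;.467 -.633 0 0 0 -.928;.467 -.633 0 0 0 -.928;.467 -.633 0 0 0 -.928;.467 -.633 0 0 0 -.928;.467 -.633 0 0 0 -.928;.467 -.633 0 0 0 -.928;.467 -.633 0 0 0 -.928;0 0 0 0 0 0;0 0 0 0 0 0;0 0 0 0 0 0")

```text
time_s: 4.05
tcp_pos: [0.6807, -0.0192, 0.1838]
ee_rot: [[-0.113, -0.994, -0.0], [-0.994, 0.113, 0.0], [-0.0, 0.0, -1.0]]
wrist_force: [-0.8, -0.1, 0.6]
gripper_width: 0.999
gripper_force: 0.0
```

```bash
cat > brown.py <<'E'
from h import *
import sys
def brown(zt,area=1500,vmax=225):
    i=cams.camera_info('wrist');s=r.sense();p,d=cams.capture('wrist')
    print('tcp',np.round(s['tcp_pos'],4),'yaw',np.degrees(np.arctan2(s['ee_rot'][1][0],s['ee_rot'][0][0])).round(2))
    q=p.astype(int);m=((q[...,2]<150)&(q[...,2]>q[...,0]+35)&(q[...,1]<90)).astype(np.uint8);m[vmax:]=0
    n,lab,st,ce=cv2.connectedComponentsWithStats(m)
    for k in range(1,n):
        if st[k,4]<area:continue
        c=cv2.findContours((lab==k).astype(np.uint8),0,1)[0][0]
        c=c-0.0
        a=cv2.approxPolyDP(c.astype(np.int32),5,True)[:,0]
        P=np.array([ray(i,x[0],zt)[:2]*1000 for x in c],np.float32)
        A=np.array([ray(i,x,zt)[:2]*1000 for x in a])
        b=cv2.minAreaRect(P);print('blob',st[k].tolist(),'rect',np.round(b[0],1),np.round(b[1],1),round(b[2],2))
        for x,y in zip(a,A):print('  ',x,y.round(1))
        for j in range(len(a)):   # line fits per edge
            e0,e1=a[j],a[(j+1)%len(a)]
            L=np.linalg.norm(A[(j+1)%len(a)]-A[j])
            if L<45:continue
            t=((c[:,0]-e0)@(e1-e0))/((e1-e0)@(e1-e0));h=abs(np.cross(e1-e0,c[:,0]-e0))/np.linalg.norm(e1-e0)
            S=P[(t>.08)&(t<.92)&(h<4)];vx,vy,x0,y0=cv2.fitLine(S,cv2.DIST_HUBER,0,.01,.01).ravel()
            print('   edge',j,round(float(L),1),'ang',round(float(np.degrees(np.arctan2(vy,vx))),2),'pt',x0.round(1),y0.round(1))
    return p
if __name__=='__main__':cv2.imwrite(sys.argv[2],brown(float(sys.argv[1])))
E
python3 -W ignore brown.py .008 pics/w3.png
```

```text
tcp [ 0.6807 -0.0192  0.1838] yaw -96.49
blob [277, 0, 99, 154, 10141] rect [ 663.7 -110.8] [134.3  84.9] 81.75
   [375   0] [ 612.2 -171.2]
   [353   0] [ 631.1 -173.3]
   [352  19] [ 633.3 -158.5]
   [305  15] [ 673.8 -166.3]
   [299  39] [ 681.5 -147.8]
   [281  40] [ 697.5 -148.8]
   [279 152] [713.5 -50.2]
   [350 148] [644.9 -46.3]
   [354  29] [ 632.2 -150.3]
   edge 5 99.8 ang 82.91 pt 707.2 -101.2
   edge 6 68.6 ang -6.49 pt 683.1 -46.7
   edge 7 104.8 ang 82.63 pt 638.1 -100.5
blob [0, 7, 60, 218, 6462] rect [944.5 -96. ] [205.6  58.6] 69.9
   [0 7] [ 936.7 -202.6]
   [  0 224] [1007.3   -9.5]
   [ 59 224] [947.4  -2.7]
   [ 20 105] [ 947.2 -120.9]
   [29 98] [ 936.8 -126. ]
   edge 0 205.6 ang 69.9 pt 976.4 -93.9
   edge 1 60.3 ang -6.49 pt 982.8 -6.7
   edge 2 118.2 ang 89.96 pt 946.8 -63.8
   edge 4 76.5 ang -89.84 pt 937.1 -168.3
blob [477, 23, 97, 85, 5844] rect [ 480.3 -101.4] [83.8 56.6] 6.42
   [570  24] [ 442.9 -132.9]
   [483  46] [ 518.8 -123.5]
   [477  54] [ 524.1 -117.4]
   [483 107] [518.1 -70.3]
   [572  87] [436.9 -79. ]
   edge 0 76.5 ang 6.2 pt 477.4 -127.9
   edge 2 47.4 ang -83.63 pt 520.9 -92.3
   edge 3 81.7 ang 6.51 pt 474.5 -74.3
   edge 4 54.2 ang -83.88 pt 439.4 -106.3
```

b1 fits at yaw ≈ 83.0°, width ≈ 68.5 mm, +x+y corner (0.6455, -0.0424). I grip 89 mm from the +x edge, so the fingers pass beyond the end of the long fence.

>>> play_rows(commands="-.103 -.964 0 0 0 -.015;-.103 -.964 0 0 0 -.015;-.103 -.964 0 0 0 -.015;-.103 -.964 0 0 0 -.015;0 0 -.9 0 0 0;0 0 -.9 0 0 0;0 0 -.9 0 0 0;0 0 -.9 0 0 0;0 0 -.9 0 0 0;0 0 -.9 0 0 0;0 0 -.3 0 0 0;0 0 -.3 0 0 0;0 0 0 0 0 0;0 0 0 0 0 0")

```text
time_s: 5.5
tcp_pos: [0.6698, -0.1358, 0.0049]
ee_rot: [[-0.123, -0.992, 0.002], [-0.992, 0.123, -0.0], [-0.0, -0.002, -1.0]]
wrist_force: [1.1, -0.4, -0.2]
gripper_width: 0.996
gripper_force: 0.0
```

>>> play_rows(commands="0 0 0 0 0 0;0 0 0 0 0 0;0 0 0 0 0 0;0 0 0 0 0 0;0 0 0 0 0 0;0 0 0 0 0 0;0 0 0 0 0 0;0 0 0 0 0 0;0 0 0 0 0 0;0 0 0 0 0 0", grip=50)

```text
time_s: 6.5
tcp_pos: [0.6692, -0.1359, 0.0041]
ee_rot: [[-0.124, -0.992, 0.001], [-0.992, 0.124, -0.0], [0.0, -0.001, -1.0]]
wrist_force: [-0.9, 0.5, 5.8]
gripper_width: 0.767
gripper_force: 30.0
```

>>> play_rows(commands="0 0 .3 0 0 0;0 0 .7 0 0 0;0 0 1 0 0 0;0 0 1 0 0 0;0 0 .5 0 0 0;0 0 0 0 0 0;0 0 0 0 0 0")

```text
time_s: 7.2
tcp_pos: [0.6679, -0.1356, 0.1072]
ee_rot: [[-0.124, -0.992, -0.002], [-0.992, 0.124, 0.001], [-0.001, 0.002, -1.0]]
wrist_force: [0.9, 0.4, -1.5]
gripper_width: 0.765
gripper_force: 30.0
```

```bash
python3 - <<'E'
from h import *
s=r.sense();print(s['tcp_pos'],s['gripper_width'],s['wrist_force'])
p,d=cams.capture('top');i=cams.camera_info('top')
v,u=np.mgrid[:400,:640]
X=(np.linalg.inv(i['mtx'])@np.c_[u.ravel(),v.ravel(),np.ones(u.size)].T*d.ravel()-i['t'][:,None]).T@i['R']
q=p.reshape(-1,3).astype(int);m=(q[:,2]<150)&(q[:,2]>q[:,0]+25)&(X[:,2]>.06)&(X[:,2]<.18)&(abs(X[:,0]-.67)<.1)&(abs(X[:,1]+.1)<.12)
P=X[m];print(len(P),P.min(0),P.max(0))
A=np.c_[P[:,:2],np.ones(len(P))];print('plane',np.linalg.lstsq(A,P[:,2],rcond=None)[0])
E
```

```text
[ 0.66792129 -0.1356331   0.10718149] 0.7646000258420419 [ 0.94478629  0.41610281 -1.53084979]
557 [ 0.64074662 -0.15554396  0.10175126] [ 0.71288593 -0.04233161  0.11545556]
plane [ 0.00061848 -0.01039496  0.10833594]
```

Gripped at 66.5 mm, about 0.6° droop. Carry over to the jig, turning -91.3°.

>>> play_rows(commands="-.391 .951 0 0 0 -.885;-.391 .951 0 0 0 -.885;-.391 .951 0 0 0 -.885;-.391 .951 0 0 0 -.885;-.391 .951 0 0 0 -.885;-.391 .951 0 0 0 -.885;-.391 .951 0 0 0 -.885;-.391 .951 0 0 0 -.885;-.391 .951 0 0 0 -.885;-.391 .951 0 0 0 -.885;-.391 .951 0 0 0 -.885;-.391 .951 0 0 0 -.885;0 0 0 0 0 0;0 0 0 0 0 0;0 0 0 0 0 0")

```text
time_s: 8.75
tcp_pos: [0.5277, 0.2056, 0.1075]
ee_rot: [[-0.989, 0.146, -0.002], [0.146, 0.989, -0.001], [0.002, -0.002, -1.0]]
wrist_force: [0.9, 0.2, -1.1]
gripper_width: 0.77
gripper_force: 30.0
```

```bash
cat > held.py <<'E'
from h import *
import sys
def cloud(n):
    p,d=cams.capture(n);i=cams.camera_info(n);v,u=np.mgrid[:400,:640]
    X=(np.linalg.inv(i['mtx'])@np.c_[u.ravel(),v.ravel(),np.ones(u.size)].T*d.ravel()-i['t'][:,None]).T@i['R']
    return p,d,i,X.reshape(400,640,3)
J=np.array([.62985,.2335]);a=np.radians(-8.4);B=np.array([[np.cos(a),np.sin(a)],[-np.sin(a),np.cos(a)]])
s=r.sense();print('tcp jig',(B@(s['tcp_pos'][:2]-J)*1000).round(1),(s['tcp_pos'][2]*1000).round(1),'F',(B@s['wrist_force'][:2]).round(1),s['wrist_force'][2].round(1),'w',(s['gripper_width']*87).round(1))
print('yaw',np.degrees(np.arctan2(s['ee_rot'][1][0],s['ee_rot'][0][0])).round(2)-180)
z=float(sys.argv[1])  # top height of the blank looked for
p,d,i,X=cloud('top');q=p.astype(int)
m=((q[...,2]<150)&(q[...,2]>q[...,0]+25)&(abs(X[...,2]-z)<.005)&(np.hypot(X[...,0]-.57,X[...,1]-.21)<.15)).astype(np.uint8)
n,lab,st,ce=cv2.connectedComponentsWithStats(m);k=1+np.argmax(st[1:,4])
c=cv2.findContours((lab==k).astype(np.uint8),0,1)[0][0]
for x in cv2.approxPolyDP(c,2,True)[:,0]:
    w=ray(i,x,z)[:2];print(x,'jig frame',(B@(w-J)*1000).round(1))
P=X[lab==k];A=np.c_[(P[:,:2]-J)@B.T,np.ones(len(P))];print(len(P),'plane in jig',np.linalg.lstsq(A,P[:,2],rcond=None)[0].round(4))
E
python3 held.py .111
```

```text
Traceback (most recent call last):
  File "held.py", line 8, in <module>
    s=r.sense();print('tcp jig',(B@(s['tcp_pos'][:2]-J)*1000).round(1),(s['tcp_pos'][2]*1000).round(1),'F',(B@s['wrist_force'][:2]).round(1),s['wrist_force'][2].round(1),'w',(s['gripper_width']*87).round(1))
                                                                                                                                                                              ^^^^^^^^^^^^^^^^^^^^^^^^^^^^^
AttributeError: 'float' object has no attribute 'round'
```

```bash
sed -i "s/(s\['gripper_width'\]\*87).round(1)/round(s['gripper_width']*87,1)/; s/s\['wrist_force'\]\[2\].round(1)/round(float(s['wrist_force'][2]),1)/; s/(s\['tcp_pos'\]\[2\]\*1000).round(1)/round(float(s['tcp_pos'][2])*1000,1)/" held.py; python3 held.py .111
```

```text
tcp jig [-96.9 -42.5] 107.5 F [0.8 0.3] -1.1 w 67.0
yaw -8.379999999999995
[208 184] jig frame [ -7.6 -13.3]
[205 193] jig frame [-34.2 -10.1]
[215 192] jig frame [-27.3 -37.3]
[218 195] jig frame [-34.4 -47.3]
[217 200] jig frame [-48.8 -47.3]
[228 199] jig frame [-41.5 -77.1]
[229 186] jig frame [ -4.5 -72.9]
276 plane in jig [-0.0109 -0.0058  0.1092]
```

>>> play_rows(commands="0 0 -.8 0 0 0;0 0 -.8 0 0 0;0 0 -.6 0 0 0;0 0 -.3 0 0 0;0 0 -.17 0 0 0;0 0 0 0 0 0;0 0 0 0 0 0;0 0 0 0 0 0")

```text
time_s: 9.6
tcp_pos: [0.5287, 0.2068, 0.0294]
ee_rot: [[-0.989, 0.146, 0.002], [0.146, 0.989, 0.001], [-0.001, 0.001, -1.0]]
wrist_force: [1.0, 0.4, -1.2]
gripper_width: 0.775
gripper_force: 30.0
```

```bash
python3 held.py .031
```

```text
tcp jig [-96.1 -41.2] 29.4 F [0.9 0.6] -1.2 w 67.4
yaw -8.379999999999995
[214 189] jig frame [-4.3 -8.3]
[213 200] jig frame [-38.  -11.9]
[221 198] jig frame [-28.4 -34.5]
[226 206] jig frame [-50.2 -54. ]
[234 204] jig frame [-40.6 -76.6]
[235 192] jig frame [ -4.1 -72.7]
253 plane in jig [-0.0202 -0.0006  0.0312]
```

>>> play_rows(commands=".076 .056 -.04 0 0 0;.076 .056 -.04 0 0 0;0 0 0 0 0 0;0 0 0 0 0 0")

```text
time_s: 10.05
tcp_pos: [0.5327, 0.2099, 0.0259]
ee_rot: [[-0.989, 0.146, -0.0], [0.146, 0.989, -0.0], [0.0, -0.0, -1.0]]
wrist_force: [-0.0, -0.3, -1.0]
gripper_width: 0.766
gripper_force: 30.0
```

>>> play_rows(commands=".033 -.005 0 0 0 0;0 0 0 0 0 0;0 0 0 0 0 0")

```text
time_s: 10.35
tcp_pos: [0.5337, 0.2096, 0.0261]
ee_rot: [[-0.989, 0.146, -0.0], [0.146, 0.989, -0.0], [0.0, -0.0, -1.0]]
wrist_force: [0.1, -0.2, -0.7]
gripper_width: 0.768
gripper_force: 30.0
```

>>> play_rows(commands=".033 -.005 0 0 0 0;0 0 0 0 0 0;0 0 0 0 0 0")

```text
time_s: 10.65
tcp_pos: [0.5341, 0.2094, 0.0258]
ee_rot: [[-0.989, 0.146, -0.001], [0.146, 0.989, -0.0], [0.001, -0.001, -1.0]]
wrist_force: [-2.1, 0.3, -1.4]
gripper_width: 0.772
gripper_force: 30.0
```

>>> play_rows(commands=".017 -.0025 0 0 0 0;0 0 0 0 0 0;0 0 0 0 0 0")

```text
time_s: 10.95
tcp_pos: [0.5342, 0.2092, 0.0257]
ee_rot: [[-0.989, 0.146, -0.002], [0.146, 0.989, -0.001], [0.002, -0.001, -1.0]]
wrist_force: [-5.6, 1.6, -0.7]
gripper_width: 0.772
gripper_force: 30.0
```

```bash
python3 held.py .031|head -2
```

```text
tcp jig [-91.1 -38. ] 25.7 F [-5.7  0.8] -0.7 w 67.2
yaw -8.379999999999995
```

The +x edge touches the short fence gently (5.6 N). I back off slightly and bring it up in +y.

>>> play_rows(commands="-.013 .002 0 0 0 0;.005 .033 0 0 0 0;.005 .033 0 0 0 0;.005 .033 0 0 0 0;0 0 0 0 0 0;0 0 0 0 0 0")

```text
time_s: 11.6
tcp_pos: [0.5345, 0.2118, 0.0257]
ee_rot: [[-0.989, 0.147, -0.002], [0.147, 0.989, -0.001], [0.002, -0.002, -1.0]]
wrist_force: [-5.4, -1.6, -1.2]
gripper_width: 0.771
gripper_force: 30.0
```

>>> play_rows(commands=".0035 .023 0 0 0 0;0 0 0 0 0 0;0 0 0 0 0 0")

```text
time_s: 11.9
tcp_pos: [0.5346, 0.2125, 0.0257]
ee_rot: [[-0.989, 0.147, -0.002], [0.147, 0.989, -0.001], [0.002, -0.001, -1.0]]
wrist_force: [-5.5, -1.2, -1.7]
gripper_width: 0.768
gripper_force: 30.0
```

>>> play_rows(commands=".0025 .0165 0 0 0 0;0 0 0 0 0 0;0 0 0 0 0 0")

```text
time_s: 12.2
tcp_pos: [0.5347, 0.213, 0.0257]
ee_rot: [[-0.989, 0.147, -0.002], [0.147, 0.989, -0.001], [0.002, -0.001, -1.0]]
wrist_force: [-4.0, -1.7, 0.3]
gripper_width: 0.774
gripper_force: 30.0
```

>>> play_rows(commands=".0025 .0165 0 0 0 0;0 0 0 0 0 0;0 0 0 0 0 0")

```text
time_s: 12.5
tcp_pos: [0.5347, 0.2135, 0.0257]
ee_rot: [[-0.989, 0.147, -0.002], [0.147, 0.989, -0.001], [0.002, -0.001, -1.0]]
wrist_force: [-5.0, -2.1, 0.4]
gripper_width: 0.771
gripper_force: 30.0
```

>>> play_rows(commands=".0025 .0165 0 0 0 0;0 0 0 0 0 0;0 0 0 0 0 0")

```text
time_s: 12.8
tcp_pos: [0.5348, 0.214, 0.0257]
ee_rot: [[-0.989, 0.147, -0.002], [0.147, 0.989, -0.001], [0.002, -0.001, -1.0]]
wrist_force: [-4.9, -0.9, -0.4]
gripper_width: 0.768
gripper_force: 30.0
```

>>> play_rows(commands=".0025 .0165 0 0 0 0;0 0 0 0 0 0;0 0 0 0 0 0")

```text
time_s: 13.1
tcp_pos: [0.5349, 0.2143, 0.0257]
ee_rot: [[-0.989, 0.147, -0.002], [0.147, 0.989, -0.001], [0.002, -0.002, -1.0]]
wrist_force: [-5.1, -2.1, -0.7]
gripper_width: 0.772
gripper_force: 30.0
```

```bash
python3 held.py .031
```

```text
tcp jig [-91.2 -32.8] 25.7 F [-4.8 -2.8] -0.7 w 67.2
yaw -8.439999999999998
[213 188] jig frame [-1.7 -4.7]
[215 189] jig frame [ -3.9 -11.3]
[212 190] jig frame [-8.3 -2.9]
[210 197] jig frame [-30.3  -1.2]
[219 195] jig frame [-20.3 -26.8]
[224 204] jig frame [-45.1 -46.9]
[225 201] jig frame [-35.6 -48.2]
[231 202] jig frame [-36.  -66.5]
[232 190] jig frame [  0.7 -62.6]
[229 194] jig frame [-12.8 -56. ]
[226 189] jig frame [  1.  -44.1]
189 plane in jig [-0.0137 -0.0008  0.0284]
```

>>> play_rows(commands="-.007 .0175 0 0 0 0;0 0 0 0 0 0;0 0 0 0 0 0")

```text
time_s: 13.45
tcp_pos: [0.5348, 0.2145, 0.0257]
ee_rot: [[-0.989, 0.147, -0.002], [0.147, 0.989, -0.002], [0.002, -0.002, -1.0]]
wrist_force: [-2.9, -4.4, -1.2]
gripper_width: 0.769
gripper_force: 30.0
```

>>> play_rows(commands=".0025 .0165 0 0 0 0;0 0 0 0 0 0;0 0 0 0 0 0")

```text
time_s: 13.75
tcp_pos: [0.5348, 0.2145, 0.0257]
ee_rot: [[-0.989, 0.147, -0.002], [0.147, 0.989, -0.003], [0.002, -0.003, -1.0]]
wrist_force: [-3.8, -4.7, -0.4]
gripper_width: 0.767
gripper_force: 30.0
```

>>> play_rows(commands=".0025 .0165 0 0 0 0;0 0 0 0 0 0;0 0 0 0 0 0")

```text
time_s: 14.05
tcp_pos: [0.5348, 0.2145, 0.0257]
ee_rot: [[-0.989, 0.147, -0.003], [0.147, 0.989, -0.003], [0.002, -0.004, -1.0]]
wrist_force: [-3.0, -6.7, 1.3]
gripper_width: 0.77
gripper_force: 30.0
```

Both fences are touched. I lower onto the stack until it bears.

>>> play_rows(commands="-.002 -.012 -.02 0 0 0;0 0 -.02 0 0 0;0 0 0 0 0 0;0 0 0 0 0 0")

```text
time_s: 14.45
tcp_pos: [0.5348, 0.2145, 0.0247]
ee_rot: [[-0.989, 0.147, -0.002], [0.147, 0.989, -0.003], [0.002, -0.003, -1.0]]
wrist_force: [-3.4, -4.9, 1.1]
gripper_width: 0.771
gripper_force: 30.0
```

>>> play_rows(commands="0 0 -.02 0 0 0;0 0 0 0 0 0;0 0 0 0 0 0")

```text
time_s: 14.75
tcp_pos: [0.5348, 0.2145, 0.0243]
ee_rot: [[-0.989, 0.147, -0.002], [0.147, 0.989, -0.003], [0.002, -0.003, -1.0]]
wrist_force: [-3.8, -5.9, 1.5]
gripper_width: 0.77
gripper_force: 30.0
```

>>> play_rows(commands="0 0 -.02 0 0 0;0 0 0 0 0 0;0 0 0 0 0 0")

```text
time_s: 15.05
tcp_pos: [0.5348, 0.2145, 0.0242]
ee_rot: [[-0.989, 0.147, -0.002], [0.147, 0.989, -0.003], [0.002, -0.003, -1.0]]
wrist_force: [-5.3, -6.6, 5.1]
gripper_width: 0.773
gripper_force: 30.0
```

>>> play_rows(commands="0 0 0 0 0 0;0 0 0 0 0 0;0 0 0 0 0 0;0 0 0 0 0 0;0 0 0 0 0 0;0 0 .5 0 0 0;0 0 1 0 0 0;0 0 1 0 0 0;0 0 1 0 0 0;0 0 1 0 0 0;0 0 1 0 0 0;0 0 0 0 0 0;0 0 0 0 0 0", grip=87)

```text
time_s: 16.35
tcp_pos: [0.5357, 0.2167, 0.1893]
ee_rot: [[-0.989, 0.146, 0.002], [0.146, 0.989, 0.002], [-0.001, 0.002, -1.0]]
wrist_force: [-0.8, 0.4, -0.1]
gripper_width: 0.996
gripper_force: 0.0
```

```bash
python3 held.py .028; python3 -W ignore - <<'E'
from brown import *
p=brown(.028,3000);cv2.imwrite('pics/w4.png',p)
E
```

```text
tcp jig [-90.7 -30.4] 189.3 F [-0.8  0.3] -0.1 w 86.7
yaw -8.389999999999986
[213 188] jig frame [-1.2 -3.8]
[226 189] jig frame [  1.6 -43.3]
[230 192] jig frame [ -5.7 -57. ]
[225 218] jig frame [-85.9 -57.2]
[227 221] jig frame [-93.9 -64.8]
[234 191] jig frame [ -0.9 -68.4]
150 plane in jig [-0.0152  0.0109  0.0273]
tcp [0.5352 0.2163 0.1882] yaw 171.6
blob [0, 0, 213, 108, 15924] rect [396.4  47. ] [187.2  85.5] 81.59
   [0 0] [343.1 -20.9]
   [  4 100] [419.5 -48.1]
   [ 37 101] [424.6 -19.4]
   [ 44 100] [424.7 -13. ]
   [44 91] [417.3 -10.3]
   [68 91] [420.4  10.7]
   [108 107] [438.8  41.4]
   [114  92] [427.2  50.5]
   [127  91] [428.   62.1]
   [142 100] [437.4  73.1]
   [194  98] [442.4 119.1]
   [212 105] [450.6 133.5]
   [209  82] [431.2 135.3]
   [185  68] [416.9 117.4]
   [180  20] [379.5 122.5]
   [155   1] [362.6 105.6]
   [122   0] [357.9  78.8]
   [116  12] [365.8  71.3]
   [79 13] [362.   40.5]
   [46  0] [348.7  16.7]
   edge 0 81.0 ang -22.02 pt 377.5 -34.8
   edge 9 46.3 ang 82.6 pt 440.4 93.0
blob [593, 0, 47, 225, 8965] rect [519.5 488.6] [207.8  43.5] 5.38
   [607   0] [416.4 475. ]
   [593 224] [614.3 475.7]
   [639 224] [620.9 520. ]
   [639   0] [420.3 501.1]
   edge 0 197.9 ang 0.07 pt 508.6 475.4
   edge 2 201.5 ang 5.38 pt 502.3 508.8
blob [280, 153, 71, 72, 4547] rect [540.5 212.5] [67.1 69.3] 81.62
   [280 178] [524.8 181.9]
   [281 224] [570.  174.8]
   [348 224] [579.5 239.5]
   [348 153] [510.7 248. ]
   [307 153] [505.2 210.6]
   [298 174] [523.5 199.2]
   edge 0 45.8 ang -8.16 pt 547.1 178.3
   edge 1 65.3 ang 81.62 pt 574.3 204.0
   edge 2 69.3 ang -8.29 pt 533.3 246.7
```

View pics/w4.png

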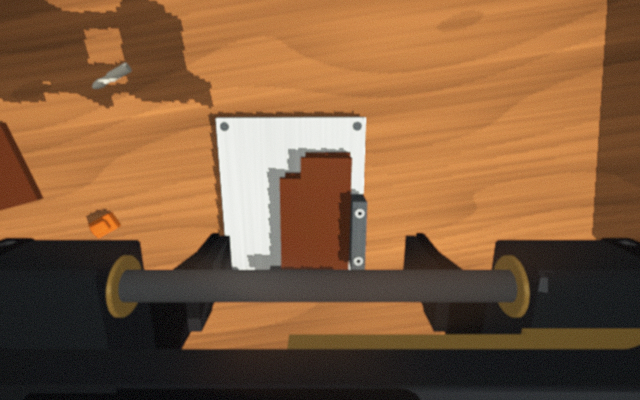

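blank_b is seated on blank_a, its notch at (290,165) on the open corner and its edge along the fence at (350,210). I nudge it gently with shut fingers to be sure it is square, first from the -y side.

>>> play_rows(commands=".4 -.785 0 0 0 0;.4 -.785 0 0 0 0;.4 -.785 0 0 0 0;0 0 -.9 0 0 0;0 0 -.9 0 0 0;0 0 -.9 0 0 0;0 0 -.9 0 0 0;0 0 -.9 0 0 0;0 0 -.6 0 0 0;0 0 -.3 0 0 0;0 0 -.1 0 0 0;0 0 0 0 0 0;0 0 0 0 0 0", grip=0)

```text
time_s: 17.75
tcp_pos: [0.5722, 0.1459, 0.0245]
ee_rot: [[-0.989, 0.146, 0.002], [0.146, 0.989, 0.001], [-0.001, 0.001, -1.0]]
wrist_force: [-0.3, -0.3, -0.2]
gripper_width: 0.015
gripper_force: 0.0
```

```bash
python3 held.py .028|head -2
```

```text
tcp jig [-44.3 -95. ] 24.5 F [-0.3 -0.3] -0.2 w 1.3
yaw -8.370000000000005
```

>>> play_rows(commands=".01 .066 0 0 0 0;.01 .066 0 0 0 0;.01 .066 0 0 0 0;.01 .066 0 0 0 0;.01 .066 0 0 0 0;0 0 0 0 0 0;0 0 0 0 0 0")

```text
time_s: 18.5
tcp_pos: [0.573, 0.1556, 0.0236]
ee_rot: [[-0.989, 0.146, -0.0], [0.146, 0.989, -0.0], [0.0, -0.0, -1.0]]
wrist_force: [-0.2, 0.5, 0.4]
gripper_width: 0.008
gripper_force: 0.0
```

>>> play_rows(commands=".005 .033 0 0 0 0;.005 .033 0 0 0 0;0 0 0 0 0 0;0 0 0 0 0 0")

```text
time_s: 18.9
tcp_pos: [0.5733, 0.1575, 0.0236]
ee_rot: [[-0.989, 0.146, -0.0], [0.146, 0.989, 0.0], [0.0, -0.0, -1.0]]
wrist_force: [0.0, -1.2, -0.1]
gripper_width: 0.007
gripper_force: 0.0
```

>>> play_rows(commands=".005 .033 0 0 0 0;0 0 0 0 0 0;0 0 0 0 0 0")

```text
time_s: 19.2
tcp_pos: [0.5735, 0.1586, 0.0237]
ee_rot: [[-0.989, 0.146, 0.0], [0.146, 0.989, 0.0], [-0.0, 0.0, -1.0]]
wrist_force: [0.6, -0.5, -0.5]
gripper_width: 0.008
gripper_force: 0.0
```

>>> play_rows(commands=".0025 .0165 0 0 0 0;0 0 0 0 0 0;0 0 0 0 0 0")

```text
time_s: 19.5
tcp_pos: [0.5735, 0.159, 0.0236]
ee_rot: [[-0.989, 0.146, -0.0], [0.146, 0.989, -0.0], [0.0, -0.0, -1.0]]
wrist_force: [-0.1, 0.0, -0.1]
gripper_width: 0.002
gripper_force: 0.0
```

>>> play_rows(commands=".005 .033 0 0 0 0;0 0 0 0 0 0;0 0 0 0 0 0")

```text
time_s: 19.8
tcp_pos: [0.5737, 0.1601, 0.0237]
ee_rot: [[-0.989, 0.146, 0.0], [0.146, 0.989, 0.0], [-0.0, 0.0, -1.0]]
wrist_force: [0.3, -1.3, 0.2]
gripper_width: 0.006
gripper_force: 0.0
```

>>> play_rows(commands=".005 .033 0 0 0 0;0 0 0 0 0 0;0 0 0 0 0 0")

```text
time_s: 20.1
tcp_pos: [0.5739, 0.161, 0.0236]
ee_rot: [[-0.989, 0.146, -0.0], [0.146, 0.989, 0.0], [0.0, 0.0, -1.0]]
wrist_force: [0.0, -0.6, -0.3]
gripper_width: 0.007
gripper_force: 0.0
```

>>> play_rows(commands=".005 .033 0 0 0 0;0 0 0 0 0 0;0 0 0 0 0 0")

```text
time_s: 20.4
tcp_pos: [0.574, 0.162, 0.0236]
ee_rot: [[-0.989, 0.146, -0.0], [0.146, 0.989, -0.0], [0.0, -0.0, -1.0]]
wrist_force: [0.4, -0.5, -0.3]
gripper_width: 0.009
gripper_force: 0.0
```

>>> play_rows(commands=".005 .033 0 0 0 0;0 0 0 0 0 0;0 0 0 0 0 0")

```text
time_s: 20.7
tcp_pos: [0.5742, 0.163, 0.0236]
ee_rot: [[-0.989, 0.146, 0.0], [0.146, 0.989, 0.0], [-0.0, 0.0, -1.0]]
wrist_force: [-0.4, 0.3, -0.7]
gripper_width: 0.0
gripper_force: 0.0
```

>>> play_rows(commands=".005 .033 0 0 0 0;0 0 0 0 0 0;0 0 0 0 0 0")

```text
time_s: 21.0
tcp_pos: [0.5743, 0.164, 0.0237]
ee_rot: [[-0.989, 0.146, 0.0], [0.146, 0.989, 0.0], [-0.0, 0.0, -1.0]]
wrist_force: [0.4, 0.9, -0.7]
gripper_width: 0.006
gripper_force: 0.0
```

>>> play_rows(commands=".005 .033 0 0 0 0;0 0 0 0 0 0;0 0 0 0 0 0")

```text
time_s: 21.3
tcp_pos: [0.5744, 0.1645, 0.0236]
ee_rot: [[-0.989, 0.146, -0.0], [0.146, 0.989, -0.001], [0.0, -0.001, -1.0]]
wrist_force: [1.7, -3.5, 0.4]
gripper_width: 0.004
gripper_force: 1.3
```

```bash
python3 held.py .028; python3 - <<'E'
from h import *
p,d=cams.capture('side');cv2.imwrite('pics/s1.png',cv2.resize(p[90:190,260:390],None,fx=5,fy=5,interpolation=cv2.INTER_CUBIC))
E
```

```text
tcp jig [-44.8 -76.4] 23.6 F [ 2.2 -3.2] 0.4 w 0.3
yaw -8.400000000000006
[205 224] jig frame [-112.5   -1.7]
[220 226] jig frame [-111.7  -47.1]
[221 221] jig frame [-96.5 -47.1]
[228 221] jig frame [-93.5 -67.8]
[229 216] jig frame [-78.2 -67.9]
[226 212] jig frame [-67.6 -56.7]
[222 214] jig frame [-75.4 -46. ]
[208 210] jig frame [-69.7  -2.2]
273 plane in jig [-0.0033 -0.0045  0.0268]
```

View pics/s1.png

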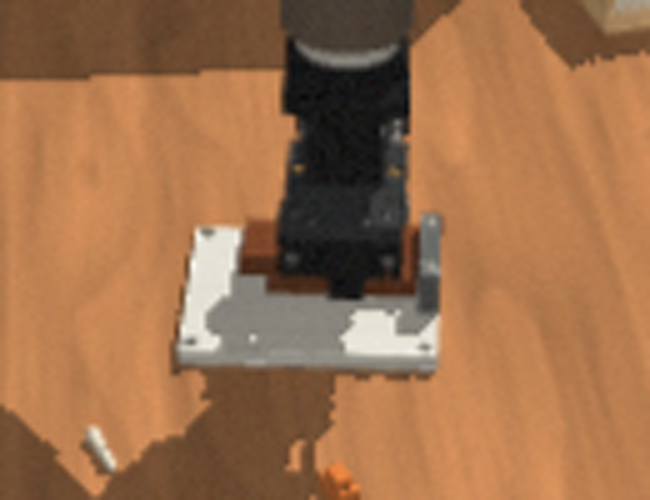

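Firm contact at once with the edge at y = -67, so b was already flush in y. Now the -x end.

>>> play_rows(commands=".002 .012 0 0 0 0;0 0 0 0 0 0;-.02 -.13 0 0 0 0;-.02 -.13 0 0 0 0;0 0 1 0 0 0;0 0 1 0 0 0;-.73 .58 0 0 0 0;-.73 .58 0 0 0 0;-.73 .58 0 0 0 0;-.73 .58 0 0 0 0;0 0 -1 0 0 0;0 0 -.7 0 0 0;0 0 -.3 0 0 0;0 0 0 0 0 0;0 0 0 0 0 0")

```text
time_s: 22.9
tcp_pos: [0.4864, 0.2275, 0.0242]
ee_rot: [[-0.989, 0.146, 0.001], [0.146, 0.989, 0.001], [-0.001, 0.001, -1.0]]
wrist_force: [0.9, -0.2, -0.7]
gripper_width: 0.007
gripper_force: 0.0
```

```bash
python3 held.py .028|head -2
```

```text
tcp jig [-141.1  -26.9] 24.2 F [ 0.9 -0.1] -0.7 w 0.6
yaw -8.389999999999986
```

>>> play_rows(commands=".066 -.01 0 0 0 0;.066 -.01 0 0 0 0;.066 -.01 0 0 0 0;.066 -.01 0 0 0 0;0 0 0 0 0 0;0 0 0 0 0 0")

```text
time_s: 23.55
tcp_pos: [0.4937, 0.2258, 0.0236]
ee_rot: [[-0.989, 0.146, -0.0], [0.146, 0.989, -0.0], [0.0, -0.0, -1.0]]
wrist_force: [-0.3, 0.4, -0.5]
gripper_width: 0.004
gripper_force: 0.0
```

>>> play_rows(commands=".033 -.005 0 0 0 0;0 0 0 0 0 0;0 0 0 0 0 0")

```text
time_s: 23.85
tcp_pos: [0.4946, 0.2258, 0.0236]
ee_rot: [[-0.989, 0.146, -0.0], [0.146, 0.989, -0.0], [0.0, -0.0, -1.0]]
wrist_force: [0.3, 0.2, 0.7]
gripper_width: 0.01
gripper_force: 0.0
```

>>> play_rows(commands=".033 -.005 0 0 0 0;0 0 0 0 0 0;0 0 0 0 0 0")

```text
time_s: 24.15
tcp_pos: [0.4956, 0.2256, 0.0236]
ee_rot: [[-0.989, 0.146, -0.0], [0.146, 0.989, -0.0], [0.0, -0.0, -1.0]]
wrist_force: [0.5, -0.6, -0.3]
gripper_width: 0.003
gripper_force: 0.0
```

>>> play_rows(commands=".033 -.005 0 0 0 0;0 0 0 0 0 0;0 0 0 0 0 0")

```text
time_s: 24.45
tcp_pos: [0.4966, 0.2255, 0.0236]
ee_rot: [[-0.989, 0.146, 0.0], [0.146, 0.989, 0.0], [0.0, 0.0, -1.0]]
wrist_force: [-0.8, 0.8, -0.4]
gripper_width: 0.004
gripper_force: 0.0
```

>>> play_rows(commands=".033 -.005 0 0 0 0;0 0 0 0 0 0;0 0 0 0 0 0")

```text
time_s: 24.75
tcp_pos: [0.4976, 0.2253, 0.0236]
ee_rot: [[-0.989, 0.146, 0.0], [0.146, 0.989, -0.0], [-0.0, -0.0, -1.0]]
wrist_force: [1.1, 0.4, -0.8]
gripper_width: 0.006
gripper_force: 0.0
```

>>> play_rows(commands=".0165 -.0025 0 0 0 0;0 0 0 0 0 0;0 0 0 0 0 0")

```text
time_s: 25.05
tcp_pos: [0.4981, 0.2252, 0.0236]
ee_rot: [[-0.989, 0.146, -0.0], [0.146, 0.989, -0.0], [0.0, -0.0, -1.0]]
wrist_force: [0.2, -1.0, -0.4]
gripper_width: 0.005
gripper_force: 0.0
```

>>> play_rows(commands=".0165 -.0025 0 0 0 0;0 0 0 0 0 0;0 0 0 0 0 0")

```text
time_s: 25.35
tcp_pos: [0.4986, 0.2252, 0.0237]
ee_rot: [[-0.989, 0.146, 0.0], [0.146, 0.989, 0.0], [-0.0, 0.0, -1.0]]
wrist_force: [0.4, 0.0, -0.0]
gripper_width: 0.006
gripper_force: 0.0
```

>>> play_rows(commands=".0165 -.0025 0 0 0 0;0 0 0 0 0 0;0 0 0 0 0 0")

```text
time_s: 25.65
tcp_pos: [0.4991, 0.2251, 0.0237]
ee_rot: [[-0.989, 0.146, 0.0], [0.146, 0.989, 0.0], [-0.0, 0.0, -1.0]]
wrist_force: [0.2, 0.1, 0.6]
gripper_width: 0.006
gripper_force: 0.0
```

>>> play_rows(commands=".033 -.005 0 0 0 0;0 0 0 0 0 0;0 0 0 0 0 0")

```text
time_s: 25.95
tcp_pos: [0.5001, 0.2249, 0.0236]
ee_rot: [[-0.989, 0.146, -0.0], [0.146, 0.989, -0.0], [0.0, -0.0, -1.0]]
wrist_force: [-0.7, -0.3, 0.2]
gripper_width: 0.007
gripper_force: 0.0
```

>>> play_rows(commands=".0165 -.0025 0 0 0 0;0 0 0 0 0 0")

```text
time_s: 26.15
tcp_pos: [0.5006, 0.2249, 0.0237]
ee_rot: [[-0.989, 0.146, 0.0], [0.146, 0.989, 0.0], [-0.0, 0.0, -1.0]]
wrist_force: [0.5, 0.1, -1.1]
gripper_width: 0.005
gripper_force: 0.0
```

>>> play_rows(commands=".0165 -.0025 0 0 0 0;0 0 0 0 0 0")

```text
time_s: 26.35
tcp_pos: [0.5011, 0.2248, 0.0237]
ee_rot: [[-0.989, 0.146, 0.0], [0.146, 0.989, 0.0], [-0.0, 0.0, -1.0]]
wrist_force: [-0.5, 0.4, -0.1]
gripper_width: 0.009
gripper_force: 0.0
```

>>> play_rows(commands=".0165 -.0025 0 0 0 0;0 0 0 0 0 0")

```text
time_s: 26.55
tcp_pos: [0.5013, 0.2247, 0.0236]
ee_rot: [[-0.989, 0.146, -0.0], [0.146, 0.989, -0.0], [0.0, -0.0, -1.0]]
wrist_force: [-1.5, -0.3, 0.4]
gripper_width: 0.004
gripper_force: 0.5
```

>>> play_rows(commands=".0165 -.0025 0 0 0 0;0 0 0 0 0 0;0 0 0 0 0 0")

```text
time_s: 26.85
tcp_pos: [0.5014, 0.2245, 0.0236]
ee_rot: [[-0.989, 0.146, -0.001], [0.146, 0.989, -0.001], [0.001, -0.001, -1.0]]
wrist_force: [-3.7, 0.6, 2.8]
gripper_width: 0.002
gripper_force: 1.8
```

>>> play_rows(commands=".0165 -.0025 0 0 0 0;0 0 0 0 0 0;0 0 0 0 0 0")

```text
time_s: 27.15
tcp_pos: [0.5015, 0.2243, 0.0235]
ee_rot: [[-0.989, 0.146, -0.002], [0.146, 0.989, -0.001], [0.002, -0.001, -1.0]]
wrist_force: [-4.7, 1.4, 2.4]
gripper_width: 0.007
gripper_force: 2.7
```

blank_b is seated against both fences. Now blank_c.

>>> play_rows(commands="-.17 .025 0 0 0 0;-.17 .025 0 0 0 0;0 0 1 0 0 0;0 0 1 0 0 0;0 0 1 0 0 0;0 0 1 0 0 0;0 0 1 0 0 0;0 0 .35 0 0 0")

```text
time_s: 27.95
tcp_pos: [0.4939, 0.2271, 0.1877]
ee_rot: [[-0.989, 0.145, 0.006], [0.145, 0.989, 0.004], [-0.006, 0.005, -1.0]]
wrist_force: [-0.3, -0.2, -0.1]
gripper_width: 0.006
gripper_force: 0.0
```

>>> play_rows(commands=".17 -.963 0 0 0 .1414;.17 -.963 0 0 0 .1414;.17 -.963 0 0 0 .1414;.17 -.963 0 0 0 .1414;.17 -.963 0 0 0 .1414;.17 -.963 0 0 0 .1414;.17 -.963 0 0 0 .1414;.17 -.963 0 0 0 .1414;.17 -.963 0 0 0 .1414;.17 -.963 0 0 0 .1414;.17 -.963 0 0 0 .1414;.17 -.963 0 0 0 .1414;.17 -.963 0 0 0 .1414;.17 -.963 0 0 0 .1414;.17 -.963 0 0 0 .1414;.17 -.963 0 0 0 .1414;.17 -.963 0 0 0 .1414;.17 -.963 0 0 0 .1414;.17 -.963 0 0 0 .1414;.17 -.963 0 0 0 .1414", grip=87)

```text
time_s: 29.95
tcp_pos: [0.5942, -0.3527, 0.1827]
ee_rot: [[-0.961, -0.275, -0.001], [-0.275, 0.961, 0.001], [0.001, 0.001, -1.0]]
wrist_force: [0.5, 0.5, -0.3]
gripper_width: 1.0
gripper_force: 0.0
```

>>> play_rows(commands="0 0 0 0 0 0;0 0 0 0 0 0")

```text
time_s: 30.15
tcp_pos: [0.5937, -0.352, 0.1824]
ee_rot: [[-0.962, -0.273, -0.002], [-0.273, 0.962, 0.001], [0.002, 0.002, -1.0]]
wrist_force: [0.9, 0.0, 0.7]
gripper_width: 1.005
gripper_force: 0.0
```

```bash
python3 -W ignore brown.py .008 pics/w5.png; python3 held.py .028 | tail -14
```

```text
tcp [ 0.5937 -0.352   0.1824] yaw -164.18
blob [0, 0, 261, 225, 17020] rect [ 561.5 -589.4] [163.2 335.2] 53.27
   [251   0] [ 456.1 -450.3]
   [65  0] [ 499.9 -604.6]
   [60 25] [ 521.  -607.1]
   [42 20] [ 521.3 -622.6]
   [30 27] [ 529.9 -632.3]
   [ 8 18] [ 527.8 -651.3]
   [0 3] [ 517.6 -658.5]
   [  0 224] [ 725.2 -650.2]
   [ 41 224] [ 713.9 -610.1]
   [ 68 208] [ 689.2 -585.2]
   [68 15] [ 511.1 -601.1]
   [98 15] [ 503.9 -576. ]
   [99  2] [ 493.5 -576.3]
   [150  48] [ 518.2 -528.4]
   [156  45] [ 514.2 -523.6]
   [153  26] [ 499.6 -528.5]
   [137   3] [ 485.3 -544.6]
   [194   1] [ 470.3 -497.5]
   [208  16] [ 478.6 -483.6]
   [232  19] [ 475.2 -463. ]
   [258  48] [ 491.9 -435.7]
   edge 0 160.4 ang -74.17 pt 473.5 -511.4
   edge 6 207.8 ang 2.28 pt 614.3 -654.6
   edge 9 178.8 ang 5.71 pt 595.7 -595.1
   edge 12 53.9 ang 60.66 pt 504.7 -553.2
   edge 16 49.4 ang -72.49 pt 478.1 -524.7
blob [282, 6, 73, 148, 9371] rect [ 506.  -377.2] [127.1  63.6] 14.29
   [312   6] [ 446.3 -398.4]
   [305  11] [ 451.7 -403.2]
   [305  31] [ 467.1 -399. ]
   [282  34] [ 474.9 -417.9]
   
[... 280 characters left out ...]
-104.8] [83.6 62.1] 6.24
   [586  84] [ 439.7 -139.7]
   [559 166] [ 515.7 -129.4]
   [564 173] [ 520.7 -121.6]
   [614 181] [514.6 -70.6]
   [639 121] [456.2 -76.2]
   [639  97] [436.7 -87.2]
   edge 0 76.7 ang 6.85 pt 471.7 -134.6
   edge 2 51.4 ang -84.09 pt 517.3 -95.8
   edge 3 58.7 ang 6.02 pt 484.9 -73.5
   edge 5 52.6 ang -83.69 pt 436.9 -113.8
tcp jig [  49.9 -583.8] 182.9 F [0.  0.5] -0.5 w 86.9
yaw -344.11
[213 188] jig frame [-1.2 -3.8]
[205 224] jig frame [-112.5   -1.7]
[220 226] jig frame [-111.7  -47.1]
[222 220] jig frame [-93.1 -49.5]
[228 221] jig frame [-93.5 -67.8]
[234 193] jig frame [ -7.  -69.5]
[232 190] jig frame [  1.2 -61.8]
795 plane in jig [0.0027 0.0019 0.0273]
```

View pics/w5.png

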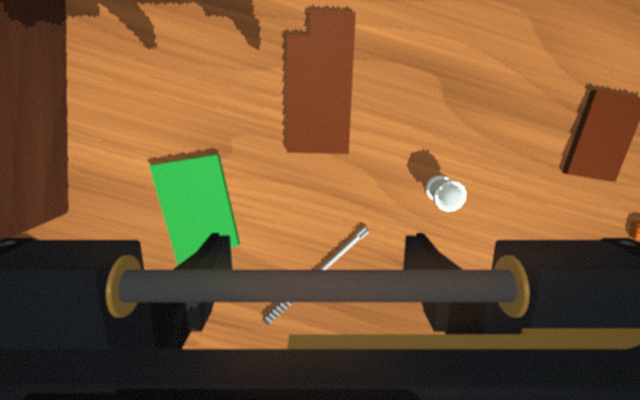

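blank_c: notch at pixel (295,20), yaw 14.4°, width about 61 mm. The green one is at (195,205) and the lamp at (447,193), both clear. Grip 90 mm from its +x edge.

>>> play_rows(commands="-.95 -.263 0 0 0 -.041;-.95 -.263 0 0 0 -.041;-.95 -.263 0 0 0 -.041;-.95 -.263 0 0 0 -.041;0 0 -.9 0 0 0;0 0 -.9 0 0 0;0 0 -.9 0 0 0;0 0 -.9 0 0 0;0 0 -.9 0 0 0;0 0 -.9 0 0 0;0 0 -.3 0 0 0;0 0 -.25 0 0 0;0 0 0 0 0 0;0 0 0 0 0 0")

```text
time_s: 31.65
tcp_pos: [0.4812, -0.3835, 0.0069]
ee_rot: [[-0.968, -0.251, 0.002], [-0.251, 0.968, -0.001], [-0.002, -0.002, -1.0]]
wrist_force: [0.0, 0.8, 0.5]
gripper_width: 1.0
gripper_force: 0.0
```

>>> play_rows(commands="0 0 0 0 0 0;0 0 0 0 0 0;0 0 0 0 0 0;0 0 0 0 0 0;0 0 0 0 0 0;0 0 0 0 0 0;0 0 0 0 0 0;0 0 0 0 0 0", grip=45)

```text
time_s: 32.45
tcp_pos: [0.4803, -0.3832, 0.0058]
ee_rot: [[-0.968, -0.251, -0.0], [-0.251, 0.968, 0.0], [0.0, 0.0, -1.0]]
wrist_force: [-0.2, -0.2, 3.6]
gripper_width: 0.676
gripper_force: 30.0
```

The TCP settled at 5.8 mm, so the pads only take 2 mm of the edge. I reopen, go 2 mm lower and regrip.

>>> play_rows(commands="0 0 0 0 0 0;0 0 0 0 0 0;0 0 -.067 0 0 0;0 0 0 0 0 0", grip=80)

```text
time_s: 32.85
tcp_pos: [0.4801, -0.3832, 0.0031]
ee_rot: [[-0.968, -0.25, -0.001], [-0.25, 0.968, 0.0], [0.001, 0.001, -1.0]]
wrist_force: [0.4, 0.5, 0.2]
gripper_width: 0.897
gripper_force: 0.0
```

>>> play_rows(commands="0 0 0 0 0 0;0 0 0 0 0 0;0 0 0 0 0 0;0 0 0 0 0 0;0 0 0 0 0 0;0 0 0 0 0 0", grip=45)

```text
time_s: 33.45
tcp_pos: [0.4803, -0.3833, 0.0036]
ee_rot: [[-0.968, -0.25, 0.0], [-0.25, 0.968, 0.0], [-0.0, -0.0, -1.0]]
wrist_force: [0.2, -0.3, 1.0]
gripper_width: 0.682
gripper_force: 30.0
```

>>> play_rows(commands="0 0 .3 0 0 0;0 0 .7 0 0 0;0 0 1 0 0 0;0 0 1 0 0 0;0 0 .5 0 0 0;0 0 0 0 0 0")

```text
time_s: 34.05
tcp_pos: [0.4819, -0.3841, 0.1121]
ee_rot: [[-0.968, -0.251, 0.006], [-0.251, 0.968, -0.003], [-0.005, -0.004, -1.0]]
wrist_force: [0.5, -0.2, -0.9]
gripper_width: 0.685
gripper_force: 30.0
```

>>> play_rows(commands=".0823 .993 0 0 0 -.1335;.0823 .993 0 0 0 -.1335;.0823 .993 0 0 0 -.1335;.0823 .993 0 0 0 -.1335;.0823 .993 0 0 0 -.1335;.0823 .993 0 0 0 -.1335;.0823 .993 0 0 0 -.1335;.0823 .993 0 0 0 -.1335;.0823 .993 0 0 0 -.1335;.0823 .993 0 0 0 -.1335;.0823 .993 0 0 0 -.1335;.0823 .993 0 0 0 -.1335;.0823 .993 0 0 0 -.1335;.0823 .993 0 0 0 -.1335;.0823 .993 0 0 0 -.1335;.0823 .993 0 0 0 -.1335;.0823 .993 0 0 0 -.1335;.0823 .993 0 0 0 -.1335;.0823 .993 0 0 0 -.1335;.0823 .993 0 0 0 -.1335")

```text
time_s: 36.05
tcp_pos: [0.5288, 0.2133, 0.1074]
ee_rot: [[-0.989, 0.148, -0.002], [0.148, 0.989, -0.001], [0.002, -0.002, -1.0]]
wrist_force: [0.0, -0.3, -0.3]
gripper_width: 0.68
gripper_force: 30.0
```

>>> play_rows(commands="0 0 0 0 0 0;0 0 0 0 0 0;0 0 0 0 0 0")

```text
time_s: 36.35
tcp_pos: [0.5289, 0.2115, 0.1078]
ee_rot: [[-0.989, 0.147, -0.002], [0.147, 0.989, -0.001], [0.002, -0.001, -1.0]]
wrist_force: [-0.5, 0.6, -1.2]
gripper_width: 0.682
gripper_force: 30.0
```

```bash
python3 held.py .112
```

```text
tcp jig [-96.6 -36.5] 107.8 F [-0.6  0.6] -1.2 w 59.3
yaw -8.469999999999999
[206 183] jig frame [-5.8 -7.5]
[205 191] jig frame [-28.8  -9.3]
[213 192] jig frame [-28.3 -32.1]
[216 195] jig frame [-35.4 -42. ]
[215 200] jig frame [-49.8 -42.1]
[224 199] jig frame [-43.3 -66.4]
[226 186] jig frame [ -6.  -64.8]
230 plane in jig [ 0.0108 -0.0064  0.1107]
```

>>> play_rows(commands="0 0 -.8 0 0 0;0 0 -.8 0 0 0;0 0 -.5 0 0 0;0 0 -.2 0 0 0;0 0 -.11 0 0 0;0 0 0 0 0 0;0 0 0 0 0 0;0 0 0 0 0 0")

```text
time_s: 37.2
tcp_pos: [0.5302, 0.2128, 0.0372]
ee_rot: [[-0.989, 0.147, 0.001], [0.147, 0.989, 0.001], [-0.001, 0.001, -1.0]]
wrist_force: [-0.3, 0.8, -1.2]
gripper_width: 0.677
gripper_force: 30.0
```

```bash
python3 held.py .040
```

```text
tcp jig [-95.5 -35. ] 37.2 F [-0.4  0.8] -1.2 w 58.9
yaw -8.439999999999998
[212 189] jig frame [-6.9 -5.1]
[210 198] jig frame [-34.7  -4.6]
[219 197] jig frame [-27.8 -30.6]
[222 204] jig frame [-47.3 -43.5]
[230 202] jig frame [-37.8 -65.9]
[232 191] jig frame [ -4.1 -65.5]
221 plane in jig [-0.0116 -0.0057  0.0397]
```

>>> play_rows(commands=".066 -.01 -.03 0 0 0;.033 -.005 -.03 0 0 0;0 0 0 0 0 0;0 0 0 0 0 0")

```text
time_s: 37.65
tcp_pos: [0.5327, 0.212, 0.0344]
ee_rot: [[-0.989, 0.147, -0.0], [0.147, 0.989, -0.0], [0.0, -0.0, -1.0]]
wrist_force: [-0.2, 0.1, -1.0]
gripper_width: 0.683
gripper_force: 30.0
```

>>> play_rows(commands=".026 -.004 0 0 0 0;0 0 0 0 0 0")

```text
time_s: 37.85
tcp_pos: [0.5335, 0.212, 0.0345]
ee_rot: [[-0.989, 0.147, 0.0], [0.147, 0.989, 0.0], [-0.0, 0.0, -1.0]]
wrist_force: [0.8, -0.1, -0.9]
gripper_width: 0.682
gripper_force: 30.0
```

>>> play_rows(commands=".02 -.003 0 0 0 0;0 0 0 0 0 0")

```text
time_s: 38.05
tcp_pos: [0.5342, 0.2119, 0.0346]
ee_rot: [[-0.989, 0.147, 0.0], [0.147, 0.989, 0.0], [-0.0, 0.0, -1.0]]
wrist_force: [0.6, 0.4, -1.6]
gripper_width: 0.683
gripper_force: 30.0
```

>>> play_rows(commands=".02 -.003 0 0 0 0;0 0 0 0 0 0")

```text
time_s: 38.25
tcp_pos: [0.5348, 0.2118, 0.0345]
ee_rot: [[-0.989, 0.147, 0.0], [0.147, 0.989, 0.0], [-0.0, 0.0, -1.0]]
wrist_force: [-0.2, -0.4, -1.8]
gripper_width: 0.68
gripper_force: 30.0
```

>>> play_rows(commands=".02 -.003 0 0 0 0;0 0 0 0 0 0")

```text
time_s: 38.45
tcp_pos: [0.5351, 0.2116, 0.0345]
ee_rot: [[-0.989, 0.147, -0.0], [0.147, 0.989, -0.0], [0.0, -0.0, -1.0]]
wrist_force: [-0.4, -0.2, -1.6]
gripper_width: 0.681
gripper_force: 30.0
```

>>> play_rows(commands=".017 -.0025 0 0 0 0;0 0 0 0 0 0")

```text
time_s: 38.65
tcp_pos: [0.5352, 0.2116, 0.0343]
ee_rot: [[-0.989, 0.147, -0.001], [0.147, 0.989, -0.0], [0.001, -0.0, -1.0]]
wrist_force: [-1.6, 1.4, -0.2]
gripper_width: 0.682
gripper_force: 30.0
```

>>> play_rows(commands=".017 -.0025 0 0 0 0;0 0 0 0 0 0")

```text
time_s: 38.85
tcp_pos: [0.5352, 0.2115, 0.0341]
ee_rot: [[-0.989, 0.147, -0.002], [0.147, 0.989, -0.0], [0.002, -0.001, -1.0]]
wrist_force: [-5.2, 2.1, -0.8]
gripper_width: 0.68
gripper_force: 30.0
```

```bash
python3 held.py .039
```

```text
tcp jig [-90.4 -35.5] 34.1 F [-5.5  1.3] -0.8 w 59.1
yaw -8.449999999999989
[213 188] jig frame [-3.3 -7.2]
[211 197] jig frame [-31.2  -6.7]
[218 193] jig frame [-16.1 -25. ]
[223 198] jig frame [-28.8 -42.7]
[223 203] jig frame [-43.7 -45.6]
[229 200] jig frame [-32.2 -61.6]
[230 202] jig frame [-37.7 -65.6]
[231 189] jig frame [  1.7 -61.1]
193 plane in jig [-0.0033  0.0106  0.0377]
```

Contact in x (5.5 N). I back off 0.6 mm and bring it up in y; about 6 mm to go.

>>> play_rows(commands="-.02 .003 0 0 0 0;.01 .066 0 0 0 0;.01 .066 0 0 0 0;.0035 .023 0 0 0 0;0 0 0 0 0 0")

```text
time_s: 39.4
tcp_pos: [0.5358, 0.2158, 0.0342]
ee_rot: [[-0.989, 0.147, -0.001], [0.147, 0.989, -0.001], [0.001, -0.001, -1.0]]
wrist_force: [-3.7, -1.4, -1.1]
gripper_width: 0.683
gripper_force: 30.0
```

>>> play_rows(commands=".003 .02 0 0 0 0;0 0 0 0 0 0")

```text
time_s: 39.6
tcp_pos: [0.536, 0.2165, 0.0343]
ee_rot: [[-0.989, 0.147, -0.001], [0.147, 0.989, -0.001], [0.001, -0.001, -1.0]]
wrist_force: [-4.6, -1.5, -1.8]
gripper_width: 0.68
gripper_force: 29.9
```

>>> play_rows(commands=".003 .02 0 0 0 0;0 0 0 0 0 0")

```text
time_s: 39.8
tcp_pos: [0.5361, 0.2172, 0.0343]
ee_rot: [[-0.989, 0.147, -0.001], [0.147, 0.989, -0.001], [0.001, -0.001, -1.0]]
wrist_force: [-4.3, -1.3, -0.3]
gripper_width: 0.681
gripper_force: 29.9
```

>>> play_rows(commands=".0025 .0165 0 0 0 0;0 0 0 0 0 0")

```text
time_s: 40.0
tcp_pos: [0.5361, 0.2176, 0.0343]
ee_rot: [[-0.989, 0.147, -0.001], [0.147, 0.989, -0.001], [0.001, -0.001, -1.0]]
wrist_force: [-3.9, -2.3, -0.5]
gripper_width: 0.68
gripper_force: 29.9
```

>>> play_rows(commands="-.005 .017 0 0 0 0;0 0 0 0 0 0")

```text
time_s: 40.2
tcp_pos: [0.5361, 0.2176, 0.0344]
ee_rot: [[-0.989, 0.147, -0.001], [0.147, 0.989, -0.001], [0.001, -0.002, -1.0]]
wrist_force: [-4.0, -3.7, -1.1]
gripper_width: 0.68
gripper_force: 29.9
```

>>> play_rows(commands=".0025 .0165 0 0 0 0;0 0 0 0 0 0")

```text
time_s: 40.4
tcp_pos: [0.5361, 0.2177, 0.0343]
ee_rot: [[-0.989, 0.147, -0.002], [0.147, 0.989, -0.002], [0.001, -0.002, -1.0]]
wrist_force: [-3.1, -4.6, -0.5]
gripper_width: 0.679
gripper_force: 29.9
```

>>> play_rows(commands=".0025 .0165 0 0 0 0;0 0 0 0 0 0")

```text
time_s: 40.6
tcp_pos: [0.5361, 0.2178, 0.0342]
ee_rot: [[-0.989, 0.148, -0.002], [0.148, 0.989, -0.003], [0.002, -0.003, -1.0]]
wrist_force: [-3.6, -6.8, -0.8]
gripper_width: 0.681
gripper_force: 29.9
```

Both fences touched. Now lower about 2 mm to bearing.

>>> play_rows(commands="0 -.01 -.025 0 0 0;0 0 -.025 0 0 0;0 0 0 0 0 0")

```text
time_s: 40.9
tcp_pos: [0.5362, 0.2178, 0.0329]
ee_rot: [[-0.989, 0.148, -0.002], [0.148, 0.989, -0.002], [0.001, -0.002, -1.0]]
wrist_force: [-4.4, -5.1, 0.0]
gripper_width: 0.683
gripper_force: 29.9
```

>>> play_rows(commands="0 0 -.02 0 0 0;0 0 0 0 0 0")

```text
time_s: 41.1
tcp_pos: [0.5361, 0.2178, 0.0324]
ee_rot: [[-0.989, 0.148, -0.002], [0.148, 0.989, -0.002], [0.001, -0.002, -1.0]]
wrist_force: [-3.8, -5.3, 0.6]
gripper_width: 0.683
gripper_force: 29.9
```

>>> play_rows(commands="0 0 -.02 0 0 0;0 0 0 0 0 0")

```text
time_s: 41.3
tcp_pos: [0.5361, 0.2178, 0.032]
ee_rot: [[-0.989, 0.148, -0.002], [0.148, 0.989, -0.002], [0.001, -0.002, -1.0]]
wrist_force: [-4.9, -4.5, 1.5]
gripper_width: 0.681
gripper_force: 29.9
```

>>> play_rows(commands="0 0 -.015 0 0 0;0 0 0 0 0 0")

```text
time_s: 41.5
tcp_pos: [0.5362, 0.2178, 0.032]
ee_rot: [[-0.989, 0.148, -0.002], [0.148, 0.989, -0.002], [0.001, -0.002, -1.0]]
wrist_force: [-5.0, -5.1, 3.6]
gripper_width: 0.678
gripper_force: 29.9
```

>>> play_rows(commands="0 0 0 0 0 0;0 0 0 0 0 0;0 0 0 0 0 0;0 0 0 0 0 0;0 0 .4 0 0 0;0 0 .8 0 0 0;0 0 .8 0 0 0", grip=87)

```text
time_s: 42.2
tcp_pos: [0.5371, 0.2194, 0.0928]
ee_rot: [[-0.989, 0.146, 0.001], [0.146, 0.989, 0.0], [-0.001, 0.0, -1.0]]
wrist_force: [0.2, 0.4, -0.2]
gripper_width: 0.999
gripper_force: 0.0
```

>>> play_rows(commands=".627 -.948 0 0 0 0;.627 -.948 0 0 0 0;0 0 0 0 0 0;0 0 -.8 0 0 0;0 0 -.8 0 0 0;0 0 -.37 0 0 0;0 0 0 0 0 0;0 0 0 0 0 0", grip=0)

```text
time_s: 43.0
tcp_pos: [0.5776, 0.1662, 0.0363]
ee_rot: [[-0.99, 0.144, 0.01], [0.144, 0.99, 0.006], [-0.009, 0.007, -1.0]]
wrist_force: [-0.1, 5.3, 8.6]
gripper_width: 0.356
gripper_force: 4.0
```

```bash
python3 held.py .036
```

```text
tcp jig [-41.8 -74.3] 36.3 F [-0.8  5.2] 8.6 w 31.0
yaw -8.27000000000001
[207 210] jig frame [-71.1  -1.7]
[205 227] jig frame [-121.9   -6. ]
[216 228] jig frame [-120.   -38.7]
[217 222] jig frame [-102.1  -38.2]
[224 222] jig frame [-99.  -58.7]
[226 211] jig frame [-65.7 -58.2]
308 plane in jig [-0.0193 -0.0031  0.0334]
```

The fingers had not shut before the descent, and one rests on the blank's top (8.6 N, harmless). I rise, let them shut, and check.

>>> play_rows(commands="0 0 1 0 0 0;-.02 -.264 .5 0 0 0;0 0 0 0 0 0;0 0 0 0 0 0;0 0 0 0 0 0;0 0 0 0 0 0")

```text
time_s: 43.65
tcp_pos: [0.5731, 0.154, 0.0761]
ee_rot: [[-0.989, 0.147, -0.002], [0.147, 0.989, -0.001], [0.002, -0.001, -1.0]]
wrist_force: [-0.8, -0.7, 0.6]
gripper_width: 0.004
gripper_force: 0.0
```

```bash
python3 held.py .036
```

```text
tcp jig [-44.6 -86.9] 76.1 F [-0.7 -0.8] 0.6 w 0.3
yaw -8.449999999999989
[208 207] jig frame [-61.8  -2.9]
[204 226] jig frame [-119.5   -2.5]
[216 228] jig frame [-120.   -38.7]
[218 222] jig frame [-101.6  -41.1]
[224 222] jig frame [-99.  -58.7]
[226 211] jig frame [-65.7 -58.2]
330 plane in jig [-0.0079 -0.0043  0.0344]
```

>>> play_rows(commands="0 0 -.8 0 0 0;0 0 -.5 0 0 0;0 0 -.17 0 0 0;0 0 0 0 0 0;.01 .066 0 0 0 0;.01 .066 0 0 0 0;.01 .066 0 0 0 0;.01 .066 0 0 0 0;.01 .066 0 0 0 0;.01 .066 0 0 0 0;.01 .066 0 0 0 0;0 0 0 0 0 0;0 0 0 0 0 0")

```text
time_s: 45.0
tcp_pos: [0.5757, 0.1683, 0.0331]
ee_rot: [[-0.989, 0.147, -0.0], [0.147, 0.989, -0.0], [0.0, -0.0, -1.0]]
wrist_force: [-0.5, -0.2, 0.1]
gripper_width: 0.004
gripper_force: 0.0
```

>>> play_rows(commands=".005 .033 0 0 0 0;0 0 0 0 0 0")

```text
time_s: 45.2
tcp_pos: [0.5759, 0.1692, 0.0332]
ee_rot: [[-0.989, 0.147, -0.0], [0.147, 0.989, -0.0], [0.0, -0.0, -1.0]]
wrist_force: [-0.4, 0.8, 0.7]
gripper_width: 0.008
gripper_force: 0.0
```

>>> play_rows(commands=".005 .033 0 0 0 0;0 0 0 0 0 0")

```text
time_s: 45.4
tcp_pos: [0.5761, 0.1703, 0.0332]
ee_rot: [[-0.989, 0.147, 0.0], [0.147, 0.989, 0.0], [-0.0, 0.0, -1.0]]
wrist_force: [-0.8, -0.5, 0.1]
gripper_width: 0.002
gripper_force: 0.0
```

>>> play_rows(commands=".0035 .023 0 0 0 0;0 0 0 0 0 0")

```text
time_s: 45.6
tcp_pos: [0.5762, 0.171, 0.0332]
ee_rot: [[-0.989, 0.147, 0.0], [0.147, 0.989, 0.0], [-0.0, 0.0, -1.0]]
wrist_force: [0.7, -0.3, 0.2]
gripper_width: 0.011
gripper_force: 0.0
```

>>> play_rows(commands=".0025 .0165 0 0 0 0;0 0 0 0 0 0")

```text
time_s: 45.8
tcp_pos: [0.5763, 0.1715, 0.0332]
ee_rot: [[-0.989, 0.147, 0.0], [0.147, 0.989, 0.0], [-0.0, 0.0, -1.0]]
wrist_force: [-0.3, -0.4, 0.4]
gripper_width: 0.004
gripper_force: 0.0
```

>>> play_rows(commands=".0025 .0165 0 0 0 0;0 0 0 0 0 0")

```text
time_s: 46.0
tcp_pos: [0.5763, 0.1719, 0.0332]
ee_rot: [[-0.989, 0.147, 0.0], [0.147, 0.989, 0.0], [-0.0, 0.0, -1.0]]
wrist_force: [-0.1, 0.7, -0.3]
gripper_width: 0.003
gripper_force: 0.0
```

>>> play_rows(commands=".0025 .0165 0 0 0 0;0 0 0 0 0 0")

```text
time_s: 46.2
tcp_pos: [0.5764, 0.1724, 0.0332]
ee_rot: [[-0.989, 0.147, -0.0], [0.147, 0.989, -0.0], [0.0, -0.0, -1.0]]
wrist_force: [-0.2, -0.3, 0.1]
gripper_width: 0.008
gripper_force: 0.0
```

>>> play_rows(commands=".0025 .0165 0 0 0 0;0 0 0 0 0 0")

```text
time_s: 46.4
tcp_pos: [0.5764, 0.1726, 0.0332]
ee_rot: [[-0.989, 0.147, -0.0], [0.147, 0.989, -0.001], [0.0, -0.001, -1.0]]
wrist_force: [1.1, -2.5, -0.4]
gripper_width: 0.003
gripper_force: 0.7
```

>>> play_rows(commands=".0025 .0165 0 0 0 0;0 0 0 0 0 0")

```text
time_s: 46.6
tcp_pos: [0.5764, 0.1726, 0.0332]
ee_rot: [[-0.989, 0.147, -0.001], [0.147, 0.989, -0.001], [0.001, -0.001, -1.0]]
wrist_force: [1.1, -2.9, 0.8]
gripper_width: 0.006
gripper_force: 1.8
```

>>> play_rows(commands="-.02 -.132 0 0 0 0;-.02 -.132 0 0 0 0;0 0 1 0 0 0;0 0 .6 0 0 0;-.75 .515 0 0 0 0;-.75 .515 0 0 0 0;-.75 .515 0 0 0 0;-.75 .515 0 0 0 0;0 0 -.8 0 0 0;0 0 -.5 0 0 0;0 0 -.3 0 0 0;0 0 0 0 0 0;0 0 0 0 0 0")

```text
time_s: 47.9
tcp_pos: [0.4858, 0.2274, 0.0335]
ee_rot: [[-0.989, 0.147, 0.001], [0.147, 0.989, 0.0], [-0.001, 0.001, -1.0]]
wrist_force: [1.0, -0.2, 0.4]
gripper_width: 0.009
gripper_force: 0.0
```

```bash
python3 held.py .036
```

```text
tcp jig [-141.6  -27. ] 33.5 F [ 1.  -0.1] 0.4 w 0.8
yaw -8.449999999999989
[212 187] jig frame [-0.1 -2.7]
[206 214] jig frame [-83.4  -1.2]
[214 215] jig frame [-82.8 -25.3]
[219 221] jig frame [-98.3 -43.4]
[224 222] jig frame [-99.  -58.7]
[231 190] jig frame [ -0.7 -60.9]
583 plane in jig [-0.0025 -0.008   0.0348]
```

>>> play_rows(commands=".066 -.01 0 0 0 0;.066 -.01 0 0 0 0;.066 -.01 0 0 0 0;.033 -.005 0 0 0 0;0 0 0 0 0 0;0 0 0 0 0 0")

```text
time_s: 48.55
tcp_pos: [0.4923, 0.2261, 0.0332]
ee_rot: [[-0.989, 0.147, -0.0], [0.147, 0.989, -0.0], [0.0, -0.0, -1.0]]
wrist_force: [0.3, -0.3, -0.6]
gripper_width: 0.006
gripper_force: 0.0
```

>>> play_rows(commands=".033 -.005 0 0 0 0;0 0 0 0 0 0")

```text
time_s: 48.75
tcp_pos: [0.4933, 0.2261, 0.0332]
ee_rot: [[-0.989, 0.147, 0.0], [0.147, 0.989, 0.0], [-0.0, 0.0, -1.0]]
wrist_force: [0.3, 0.3, 0.5]
gripper_width: 0.003
gripper_force: 0.0
```

>>> play_rows(commands=".025 -.004 0 0 0 0;0 0 0 0 0 0")

```text
time_s: 48.95
tcp_pos: [0.4936, 0.2259, 0.0331]
ee_rot: [[-0.989, 0.147, -0.001], [0.147, 0.989, -0.0], [0.001, -0.0, -1.0]]
wrist_force: [-2.6, 1.5, 0.3]
gripper_width: 0.003
gripper_force: 0.9
```

>>> play_rows(commands=".02 -.003 0 0 0 0;0 0 0 0 0 0")

```text
time_s: 49.15
tcp_pos: [0.4938, 0.2258, 0.0331]
ee_rot: [[-0.989, 0.147, -0.001], [0.147, 0.989, -0.0], [0.001, -0.001, -1.0]]
wrist_force: [-4.7, 2.3, 1.5]
gripper_width: 0.005
gripper_force: 2.4
```

>>> play_rows(commands=".02 -.003 0 0 0 0;0 0 0 0 0 0")

```text
time_s: 49.35
tcp_pos: [0.4939, 0.2257, 0.033]
ee_rot: [[-0.989, 0.147, -0.002], [0.147, 0.989, -0.001], [0.002, -0.001, -1.0]]
wrist_force: [-6.6, 3.2, 3.2]
gripper_width: 0.007
gripper_force: 3.5
```

Seated in x as well. Withdraw and inspect from above.

>>> play_rows(commands="-.17 .025 0 0 0 0;-.17 .025 0 0 0 0;0 0 1 0 0 0;0 0 1 0 0 0;0 0 1 0 0 0;0 0 1 0 0 0;0 0 1 0 0 0;.93 -.3 0 0 0 0;.93 -.3 0 0 0 0;.93 -.3 0 0 0 0;.93 -.3 0 0 0 0;.93 -.3 0 0 0 0;.93 -.3 0 0 0 0;0 0 0 0 0 0;0 0 0 0 0 0;0 0 0 0 0 0")

```text
time_s: 50.95
tcp_pos: [0.6517, 0.1733, 0.1831]
ee_rot: [[-0.989, 0.147, -0.0], [0.147, 0.989, -0.0], [0.0, -0.0, -1.0]]
wrist_force: [0.5, 0.2, 0.1]
gripper_width: 0.009
gripper_force: 0.0
```

```bash
python3 held.py .036; python3 -W ignore - <<'E'
from brown import *
p=brown(.036,5000,250)
cv2.imwrite('pics/w6.png',p[0:240,200:440].repeat(2,0).repeat(2,1))
E
```

```text
tcp jig [ 30.4 -56.3] 183.1 F [0.5 0.3] 0.1 w 0.8
yaw -8.430000000000007
[212 187] jig frame [-0.1 -2.7]
[204 226] jig frame [-119.5   -2.5]
[216 228] jig frame [-120.   -38.7]
[218 222] jig frame [-101.6  -41.1]
[225 222] jig frame [-98.6 -61.6]
[231 193] jig frame [ -9.8 -62.7]
[228 189] jig frame [  0.9 -51.4]
746 plane in jig [-0.0011  0.0042  0.0352]
tcp [0.6517 0.1735 0.1834] yaw 171.6
blob [0, 0, 191, 110, 17084] rect [515.1   2.1] [162.6  83.8] 81.58
   [0 3] [466.5 -54.7]
   [  0 100] [537.3 -83.4]
   [ 15 104] [542.3 -71.9]
   [16 93] [533.8 -67.7]
   [34 92] [535.3 -52.3]
   [ 71 103] [548.5 -24.3]
   [105  96] [547.2   6.2]
   [105 109] [557.5   2.9]
   [114 106] [556.2  11.3]
   [110  90] [543.1  11.9]
   [120 106] [557.   16.4]
   [135  98] [552.5  30.9]
   [148 107] [561.3  39.8]
   [168 107] [563.8  56.8]
   [168  95] [554.2  59.3]
   [190 103] [563.3  76.2]
   [183  22] [501.2  85.9]
   [162   3] [485.4  72.8]
   [124   0] [478.9  43.5]
   [118  13] [487.2  36. ]
   [86  7] [479.3  12.1]
   [66 13] [481.1  -5.2]
   [44  0] [469.6 -19.3]
   [6 0] [465.2 -49.1]
   [38 72] [520.5 -43.3]
   [33 75] [522.1 -48.3]
   edge 0 76.4 ang -22.05 pt 499.1 -67.9
   edge 15 62.9 ang -8.97 pt 533.4 79.9
   edge 23 55.6 ang 5.87 pt 495.4 -46.5
   edge 25 56.0 ang 8.2 pt 493.3 -51.0
blob [305, 0, 83, 154, 10645] rect [564.8 209.4] [ 66.9 121.5] 81.73
   [339   0] [503.8 212.2]
   [329  26] [521.3 201.8]
   [315  27] [520.4 190.5]
   [305  39] [528.  181.1]
   [306 151] [618.3 167.8]
   [379 152] [628.6 231.6]
   [387   0] [509.4 249.9]
   edge 3 91.2 ang -8.9 pt 584.2 173.2
   edge 4 64.6 ang 81.58 pt 625.2 203.3
   edge 5 120.6 ang -7.48 pt 560.4 242.8
```

View pics/w6.png

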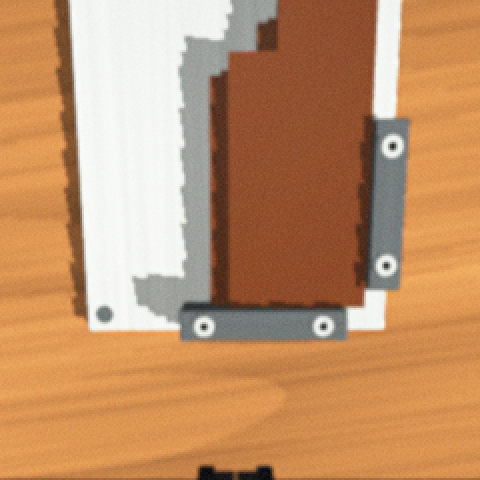

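The stack sits against both fences: short fence at crop (263,322), long fence at (390,205), notches at the open corner at (245,35). Measured gaps of the top blank are x ≈ 0.2 mm and y ≈ 1 mm, within camera error. Handing in.

```bash
python3 -c "
from station import r
print(r.finish_job())"
```

```text
the job is handed in; nothing more can be done
None
```

Both brown blanks are stacked on blank_a with the notches together at the open corner. Each was nudged gently (under 10 N) until it bore firmly on both fences, and the job was handed in at about 51 s. On the last blank, one finger briefly rested on its top at 8.6 N because I lowered before the gripper had shut; I rose, and the later nudges seated it.

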